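# Close the grease ports of the compressor's idler wheels

### The job

Spin each of the three idler wheels on its stand until its hidden grease port points straight up, lay every loose snap-in cap into a port (one cap to a wheel, any wheel) and press it fully home with the held hand pusher, never pushing it home with the fingers or the gripper. Leave all three ports pointing straight up, also one that gets no cap, stand the pusher upright on the bench again, and leave the objective, the O-ring box and the brass fitting alone.

Things in the scene. Friction and masses are not known exactly. Their poses are not given: they have to be found in the camera images.
- stand0: fixed grey service stand, base plate 120 x 100 x 8 mm, two upright cheeks (34 mm wide in x, 8 mm thick, from 30 to 38 mm either side of the middle in y) that rise to 92 mm; origin at the centre of the base's underside on the bench, z up; the wheel's axle runs along the stand's own y axis, 85 mm above the bench
- wheel0 (a joint): angle (rad) of the wheel on stand0: 0 = its port straight up, pi = port underneath; it starts hidden at 1.7 to 4.6. Positive turns the top of the wheel toward the stand's +x. Turns endlessly (2 pi is a full turn) and stays where it is left (stiff bearing, 0.15 N m). It can be pinched from above by its flat sides near the top and dragged along its arc, up to 50 degrees either side of the top
- port0 (a point): centre of the mouth of the grease port on wheel0, in the housing's flat face; z points out of the port, away from the axle. Round recess 25.5 mm wide, 12.5 mm deep, with two sprung catch balls inside; when the port is straight up its mouth is 155 mm above the bench
- axle0 (a point): centre of wheel0 on its axle, 85 mm above the bench. Grooved aluminium idler wheel, rim radius 55 mm, 40 mm wide with flat sides (stand's y from -20 to +20 mm). One steel port housing, 44 mm along the rim and as wide as the wheel, stands on the rim, its flat face 70 mm from the axle; it does not hinder a pinch on the wheel's sides
- stand1: fixed grey service stand, base plate 120 x 100 x 8 mm, two upright cheeks (34 mm wide in x, 8 mm thick, from 30 to 38 mm either side of the middle in y) that rise to 92 mm; origin at the centre of the base's underside on the bench, z up; the wheel's axle runs along the stand's own y axis, 85 mm above the bench
- wheel1 (a joint): angle (rad) of the wheel on stand1: 0 = its port straight up, pi = port underneath; it starts hidden at 1.7 to 4.6. Positive turns the top of the wheel toward the stand's +x. Turns endlessly (2 pi is a full turn) and stays where it is left (stiff bearing, 0.15 N m). It can be pinched from above by its flat sides near the top and dragged along its arc, up to 50 degrees either side of the top
- port1 (a point): centre of the mouth of the grease port on wheel1, in the housing's flat face; z points out of the port, away from the axle. Round recess 25.5 mm wide, 12.5 mm deep, with two sprung catch balls inside; when the port is straight up its mouth is 155 mm above the bench
- axle1 (a point): centre of wheel1 on its axle, 85 mm above the bench. Grooved aluminium idler wheel, rim radius 55 mm, 40 mm wide with flat sides (stand's y from -20 to +20 mm). One steel port housing, 44 mm along the rim and as wide as the wheel, stands on the rim, its flat face 70 mm from the axle; it does not hinder a pinch on the wheel's sides
- stand2: fixed grey service stand, base plate 120 x 100 x 8 mm, two upright cheeks (34 mm wide in x, 8 mm thick, from 30 to 38 mm either side of the middle in y) that rise to 92 mm; origin at the centre of the base's underside on the bench, z up; the wheel's axle runs along the stand's own y axis, 85 mm above the bench
- wheel2 (a joint): angle (rad) of the wheel on stand2: 0 = its port straight up, pi = port underneath; it starts hidden at 1.7 to 4.6. Positive turns the top of the wheel toward the stand's +x. Turns endlessly (2 pi is a full turn) and stays where it is left (stiff bearing, 0.15 N m). It can be pinched from above by its flat sides near the top and dragged along its arc, up to 50 degrees either side of the top
- port2 (a point): centre of the mouth of the grease port on wheel2, in the housing's flat face; z points out of the port, away from the axle. Round recess 25.5 mm wide, 12.5 mm deep, with two sprung catch balls inside; when the port is straight up its mouth is 155 mm above the bench
- axle2 (a point): centre of wheel2 on its axle, 85 mm above the bench. Grooved aluminium idler wheel, rim radius 55 mm, 40 mm wide with flat sides (stand's y from -20 to +20 mm). One steel port housing, 44 mm along the rim and as wide as the wheel, stands on the rim, its flat face 70 mm from the axle; it does not hinder a pinch on the wheel's sides
- cap0: snap-in cap, 40 g (may be absent): grey flange 31 mm across, 11 mm high; below it a brass tapered plug 24 mm across, 11.5 mm long, on which it stands. Origin at the centre of the flange's underside (11.5 mm above the bench), z up. Laid in an upright port it rests on the catch, perhaps leaning a little, origin 5 to 8 mm above the mouth; 4 to 15 N straight down snaps it home, origin at the mouth
- cap1: snap-in cap, 40 g (may be absent): grey flange 31 mm across, 11 mm high; below it a brass tapered plug 24 mm across, 11.5 mm long, on which it stands. Origin at the centre of the flange's underside (11.5 mm above the bench), z up. Laid in an upright port it rests on the catch, perhaps leaning a little, origin 5 to 8 mm above the mouth; 4 to 15 N straight down snaps it home, origin at the mouth
- cap2: snap-in cap, 40 g (may be absent): grey flange 31 mm across, 11 mm high; below it a brass tapered plug 24 mm across, 11.5 mm long, on which it stands. Origin at the centre of the flange's underside (11.5 mm above the bench), z up. Laid in an upright port it rests on the catch, perhaps leaning a little, origin 5 to 8 mm above the mouth; 4 to 15 N straight down snaps it home, origin at the mouth
- pusher: hand pusher, 220 g, standing upright on its flat rubber foot: foot 42 mm across and 12 mm high, straight stem 22 mm across from 18 mm up to its rounded black top, 95 mm high in all; origin at the centre of the foot's underside, z up along the stem
- spare_objective: bystander: spare black microscope objective, 34 mm across, 48 mm high, standing; origin under its middle
- ring_box: bystander: flat cardboard O-ring box, 56 x 90 x 22 mm; origin under its middle
- elbow_fitting: bystander: small brass elbow fitting with black caps, 18 x 33 x 32 mm; origin under its middle

How it is judged (in metres and radians):
On the way, in this order (a step that is already met when the one before it is completed fails the run):
1. a wheel is turned until its port points straight up (angle between any of port0, port1, port2's own z axis and vertical below 0.15 rad), for 0.2 s.
2. the pusher presses on a cap that lies in a port (((contact force between pusher and cap0 above 2 N and distance between cap0 and port0 below 0.01 m) or (contact force between pusher and cap0 above 2 N and distance between cap0 and port1 below 0.01 m) or (contact force between pusher and cap0 above 2 N and distance between cap0 and port2 below 0.01 m) or (contact force between pusher and cap1 above 2 N and distance between cap1 and port0 below 0.01 m) or (contact force between pusher and cap1 above 2 N and distance between cap1 and port1 below 0.01 m) or (contact force between pusher and cap1 above 2 N and distance between cap1 and port2 below 0.01 m) or (contact force between pusher and cap2 above 2 N and distance between cap2 and port0 below 0.01 m) or (contact force between pusher and cap2 above 2 N and distance between cap2 and port1 below 0.01 m) or (contact force between pusher and cap2 above 2 N and distance between cap2 and port2 below 0.01 m))).
At the end, for the whole second after the job is handed in: every cap present is home in a wheel's port (origin within 2.5 mm of the centre of the mouth), and within 0.15 rad (8 degrees) of upright; all three ports point straight up within 0.15 rad, with a cap or without; the pusher stands upright (within 0.1 rad) and still on the bench (((distance between cap0 and port0 below 0.0025 m and angle between cap0's own z axis and vertical below 0.15 rad) or (distance between cap0 and port1 below 0.0025 m and angle between cap0's own z axis and vertical below 0.15 rad) or (distance between cap0 and port2 below 0.0025 m and angle between cap0's own z axis and vertical below 0.15 rad)) and ((distance between cap1 and port0 below 0.0025 m and angle between cap1's own z axis and vertical below 0.15 rad) or (distance between cap1 and port1 below 0.0025 m and angle between cap1's own z axis and vertical below 0.15 rad) or (distance between cap1 and port2 below 0.0025 m and angle between cap1's own z axis and vertical below 0.15 rad)) and ((distance between cap2 and port0 below 0.0025 m and angle between cap2's own z axis and vertical below 0.15 rad) or (distance between cap2 and port1 below 0.0025 m and angle between cap2's own z axis and vertical below 0.15 rad) or (distance between cap2 and port2 below 0.0025 m and angle between cap2's own z axis and vertical below 0.15 rad)) and angle between each of port0, port1, port2's own z axis and vertical below 0.15 rad and angle between pusher's own z axis and vertical below 0.1 rad and height (world z) of pusher between -0.006 and 0.006 m and linear speed of pusher below 0.02 m/s); the robot touches nothing.
It fails at once if a cap is pushed past the catch of a port by the fingers or the gripper (fingers or arm touch a cap that is less than 3.5 mm from home) ((distance between cap0 and port0 below 0.0035 m and contact force between the fingers and cap0 above 1 N) or (distance between cap0 and port0 below 0.0035 m and contact force between the arm and cap0 above 1 N) or (distance between cap0 and port1 below 0.0035 m and contact force between the fingers and cap0 above 1 N) or (distance between cap0 and port1 below 0.0035 m and contact force between the arm and cap0 above 1 N) or (distance between cap0 and port2 below 0.0035 m and contact force between the fingers and cap0 above 1 N) or (distance between cap0 and port2 below 0.0035 m and contact force between the arm and cap0 above 1 N) or (distance between cap1 and port0 below 0.0035 m and contact force between the fingers and cap1 above 1 N) or (distance between cap1 and port0 below 0.0035 m and contact force between the arm and cap1 above 1 N) or (distance between cap1 and port1 below 0.0035 m and contact force between the fingers and cap1 above 1 N) or (distance between cap1 and port1 below 0.0035 m and contact force between the arm and cap1 above 1 N) or (distance between cap1 and port2 below 0.0035 m and contact force between the fingers and cap1 above 1 N) or (distance between cap1 and port2 below 0.0035 m and contact force between the arm and cap1 above 1 N) or (distance between cap2 and port0 below 0.0035 m and contact force between the fingers and cap2 above 1 N) or (distance between cap2 and port0 below 0.0035 m and contact force between the arm and cap2 above 1 N) or (distance between cap2 and port1 below 0.0035 m and contact force between the fingers and cap2 above 1 N) or (distance between cap2 and port1 below 0.0035 m and contact force between the arm and cap2 above 1 N) or (distance between cap2 and port2 below 0.0035 m and contact force between the fingers and cap2 above 1 N) or (distance between cap2 and port2 below 0.0035 m and contact force between the arm and cap2 above 1 N)).
It fails at once if the objective, the O-ring box or the brass fitting is moved more than 30 mm (distance of any of spare_objective, ring_box, elbow_fitting from where it was at the start of the episode above 0.03 m).
Of cap0, cap1, cap2 only 2 to 3 are there at a start; the rules pass over those that are not, and their reading is None.
At some moment in a run one of cap0, cap1, cap2, pusher may be knocked a few centimetres aside while the robot is not near it.
It also fails if it takes over 210 s, if anything falls off the work surface, if the arm or the gripper's body presses on something with over 40 N, if the wrist force passes 120 N, or if a joint passes its speed limit or range.

### The arm

A 6-joint arm with a two-finger parallel gripper is mounted at the origin on a cart in front of the work surface, level with it; the furniture and walls round the work are solid. World frame = base frame: x ahead of the robot, y to its left, z up, the work surface at z = 0. Lengths are in mm, angles in degrees, forces in N, time in s.
With the tool pointing down it reaches from about 300 to 850 mm from the base axis. Payload 4.2 kg.
Tool frame: the origin (TCP) lies midway between the tips of the shut fingers; the grasp point (between the pads) lies 19 mm behind it; z points along the fingers, y is the line along which they close (so a half turn about z gives the same grasp; the last joint's range is limited). The gripper opens to 91 mm and grips with 3 to 60 N. Pads are 32 mm wide; open, the fingers measure 118 mm over their backs; the gripper's body (76 mm by 178 mm) begins 60 mm behind the grasp point.
Start: joints at [63.598, 18.312, 89.639, -0, 72.044, -1.146], TCP at [245.336, 520.052, 213.976] pointing down, gripper open.
Joint ranges: [-177.97, 177.97], [-48.28, 115.42], [12.27, 149.76], [-77.06, 257.06], [2.81, 150.46], [-146.56, 146.56]. Speed limits (degrees/s): [147.25, 147.25, 180, 180, 180, 180].

### API

Orientations are given as [roll, pitch, yaw] about the fixed x, y, z axes, in that order (R = Rz(yaw) Ry(pitch) Rx(roll)).
In Python, from workcell import env gives the robot as it stands.
- The arm moves only by the shell command python3 drive.py 'ROWS' [OPENING] [FORCE]. ROWS is a JSON list of rows, 1 to 8 of them, each an object with the fields sx, sy, sz (the shift in mm), drx, dry, drz (a rotation vector in degrees); a field left out counts as zero; each row shifts and turns the commanded pose from where the row before left it, along the tool's axes as they then stand; what a row does not reach is not made up. A row lasts 1/10 s, in which the tool goes at most 50 mm and 8.59 degrees, less where a joint would pass 70% of its speed; a pose out of reach is approached as far as the arm can. OPENING is the finger opening in mm, set as the command begins (- or left out keeps the last). The fingers move at their own pace and stop on an object; FORCE is the grip in N (left out, the last holds). Time passes only in rows, so rows that do not move let the fingers close. It prints the time, the measured TCP pose, the force, the opening and the grip force at its end. Input that does not fit is refused with a message, and nothing moves.
- env.state(): the state, without advancing time (a new reading comes with each control period).
- env.grab_frame(name): name is "scene" or "top" or "wrist"; returns the picture (384x512x3 uint8, blue, green, red); there is no depth.
- env.camera_model(name): a dict with "fx", "fy", "cx", "cy" (pixels), "T" (4x4, takes a point from camera to world coordinates). Camera axes: x right, y up, looking along -z (the intrinsics and any distortion apply to the point x, -y, -z); pixel columns grow to the right and rows downward; lengths in mm; the calibration is good to about 2 mm. A picture is of the moment at which its call begins: read the wrist's pose just before it. camera_model takes no time and is no camera call; for the wrist camera it gives the pose at the moment of the call.
- env.job_done(): hands the job in; it is judged then, once.
The state is a dict: "time_s": time; "qpos": joint angles; "qvel": joint speeds; "effort": joint torques, N m; "ee_pos": TCP position; "ee_rot": TCP orientation; "force": force on the tool from outside, world axes, zero at the start; "torque": the same for the moment, N m; "gripper_width": finger opening in mm; "gripper_force": force on a finger pad.
Only numpy, scipy, OpenCV 4.12 (cv2) and the standard library are available. Lean on these libraries where they do the work, as an engineer would, in place of code of your own. Each camera call takes 0.05 s, during which the arm holds its last target. There are 200 camera calls.

## Working session

There is one attempt and no reset: what is moved stays moved. The work goes in short steps, Python scripts to look and compute and a shell command to move; the robot and the scene stay as the last step left them, time stands still between calls to the robot, and variables do not carry over. Pictures are saved under pics/ and viewed, at most 14 in all, crops included, and the job is handed in when it is done.

```bash
ls; mkdir -p pics; python3 - <<'E'
from workcell import env
import cv2,numpy as np
s=env.state();print(s)
for n in ["scene","top"]:
    m=env.camera_model(n);print(n,{k:(np.round(v,3).tolist() if k=='T' else v) for k,v in m.items()})
    cv2.imwrite(f"pics/{n}0.png",env.grab_frame(n))
print(env.camera_model("wrist"))
E
```

```text
drive.py
pics
workcell.py
{'time_s': 0.0, 'qpos': array([ 6.35994956e+01,  1.83509777e+01,  8.97052786e+01, -2.56251731e-03,
        7.20437148e+01, -1.14603689e+00]), 'qvel': array([-0.0590949 , -0.06099642,  0.02117896,  0.10081028, -0.15517151,
        0.00327104]), 'effort': array([-9.20671519e-04, -4.12463057e+01, -2.31965446e+01,  7.25851860e-02,
        4.58583457e-02, -1.26292921e-04]), 'ee_pos': array([245.1097921 , 519.59088388, 213.13457042]), 'ee_rot': array([-1.79900000e+02,  4.36333965e-04,  1.54746325e+02]), 'force': array([-0.65508863,  0.54652052,  0.0395865 ]), 'torque': array([-0.02439464, -0.014113  ,  0.07657792]), 'gripper_force': 0.0, 'gripper_width': 91.25516277108083}
scene {'fx': 405.7836546956349, 'fy': 405.7836546956349, 'cx': 252.2961422950548, 'cy': 189.5469504324607, 'T': [[0.784, 0.263, -0.562, -16.765], [-0.621, 0.329, -0.712, -739.049], [-0.003, 0.907, 0.421, 564.922], [0.0, 0.0, 0.0, 1.0]]}
top {'fx': 407.241642387263, 'fy': 407.241642387263, 'cx': 263.8395842674848, 'cy': 196.93929196205946, 'T': [[-0.024, 0.995, -0.095, 426.805], [-1.0, -0.022, 0.021, 31.384], [0.018, 0.095, 0.995, 1461.91], [0.0, 0.0, 0.0, 1.0]]}
{'fx': 303.48564873904695, 'fy': 303.48564873904695, 'cx': 248.19760454269104, 'cy': 188.89489059967156, 'T': array([[ 4.26914096e-01, -8.79771252e-01, -2.09157595e-01,
         1.86719750e+02],
       [ 9.04289865e-01,  4.14812917e-01,  1.00945942e-01,
         5.47682013e+02],
       [-2.04806520e-03, -2.32234339e-01,  9.72657708e-01,
         3.83750706e+02],
       [ 0.00000000e+00,  0.00000000e+00,  0.00000000e+00,
         1.00000000e+00]])}
```

View pics/top0.png

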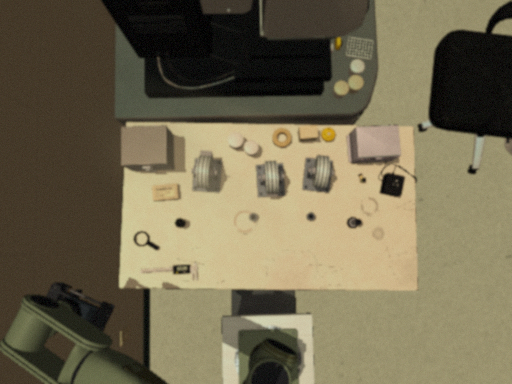

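View pics/scene0.png

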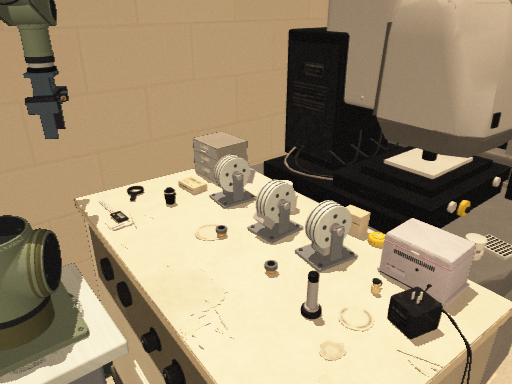

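Top view: three wheel stands at about (207,171), (271,178), (318,173), dark caps at (254,217) and (311,217), pusher at (354,223), objective at (181,223). The scene view shows the same things, with the pusher at (312,295).

```bash
cat > h.py <<'E'
from workcell import env
import cv2,numpy as np
def ray(m,u,v):
    T=np.array(m['T']);d=np.array([(u-m['cx'])/m['fx'],-(v-m['cy'])/m['fy'],-1.])
    return T[:3,3],T[:3,:3]@d
def onz(m,u,v,z):
    o,d=ray(m,u,v);return o+d*(z-o[2])/d[2]
def proj(m,P):
    T=np.array(m['T']);c=T[:3,:3].T@(np.asarray(P,float)-T[:3,3]);return m['cx']-m['fx']*c[0]/c[2],m['cy']+m['fy']*c[1]/c[2]
def tri(rs):
    A=np.zeros((3,3));b=np.zeros(3)
    for o,d in rs:
        d=d/np.linalg.norm(d);M=np.eye(3)-np.outer(d,d);A+=M;b+=M@o
    return np.linalg.solve(A,b)
E
python3 - <<'E'
from h import *
t=env.camera_model("top");s=env.camera_model("scene")
for n,p,z in [("capA",(254,216.5),15),("capB",(311,216.5),15),("push",(354,223),50),("obj",(181,223),40),("elbow",(362,178),20),("w207",(207,171),85),("w271",(270.5,178.5),85),("w318",(318,173),85)]:
    print(n,onz(t,*p,z).round())
for n,p,z in [("capA",(221,231),15),("capB",(271,266),15),("push",(313,277),95),("pushfoot",(311,311),6)]: print('s',n,onz(s,*p,z).round())
a=cv2.imread("pics/top0.png")[130:240,110:410];b=cv2.imread("pics/scene0.png")[140:280,190:370]
cv2.imwrite("pics/a.png",np.vstack([cv2.resize(a,(780,286),interpolation=3),np.zeros((4,780,3),np.uint8)]))
cv2.imwrite("pics/b.png",cv2.resize(b,(760,591),interpolation=2))
E
```

```text
capA [495.  38.  15.]
capB [ 491. -165.   15.]
push [ 463. -309.   50.]
obj [477. 292.  40.]
elbow [ 624. -352.   20.]
w207 [651. 194.  85.]
w271 [620. -21.  85.]
w318 [ 636. -185.   85.]
s capA [491.  39.  15.]
s capB [ 493. -162.   15.]
s push [ 457. -321.   95.]
s pushfoot [ 464. -317.    6.]
```

View pics/b.png

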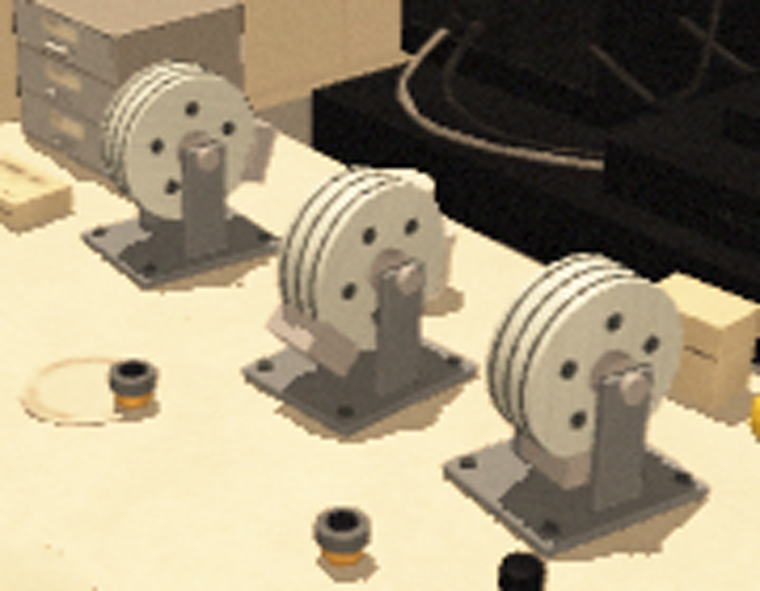

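Crop: the port housings show on the left wheel on its far (+x) side, roughly 95–100°; on the middle wheel on the near-low side, about -130°; on the right wheel underneath, slightly to the near side. Two caps are visible, at crop (133,380) and (343,535). Next I go to a wrist viewpoint.

```bash
python3 drive.py '[{"sz":-30,"drz":-6.3},{"sz":-30,"drz":-6.3},{"sz":-30,"drz":-6.3},{"sz":-30,"drz":-6.4},{"sx":-20,"sy":-40},{"sx":-20,"sy":-40},{"sx":-20,"sy":-40},{"sx":-20,"sy":-40}]'
python3 drive.py '[{"sx":-20,"sy":-40},{"sx":-20,"sy":-40},{"sx":-20,"sy":-40},{"sx":-20,"sy":-40},{"sx":-20,"sy":-40},{},{}]'
cat > shot.py <<'E'
from h import *
import sys,json
s=env.state();m=env.camera_model("wrist");f=env.grab_frame("wrist");n=sys.argv[1]
cv2.imwrite(f"pics/{n}.png",f);m['T']=np.array(m['T']).tolist();json.dump(m,open(f"pics/{n}.json","w"))
print(s['time_s'],s['ee_pos'].round(1),s['ee_rot'].round(1),s['force'].round(1))
E
python3 shot.py w1
python3 drive.py '[{"sy":-45},{"sy":-45},{"sy":-45},{"sy":-45},{"sy":-40},{},{}]'
python3 shot.py w2
```

```text
time_s: 0.9
ee_pos: [325.7, 358.4, 333.6]
ee_rot: [-180.0, -0.0, -179.9]
force: [1.0, 1.1, 0.7]
gripper_width: 91.1
gripper_force: 0.0
time_s: 1.6
ee_pos: [425.6, 159.6, 333.6]
ee_rot: [180.0, -0.1, 179.9]
force: [-0.2, -0.6, -1.2]
gripper_width: 91.6
gripper_force: 0.0
1.6 [425.6 159.6 333.6] [ 1.800e+02 -1.000e-01  1.799e+02] [-0.2 -0.6 -1.2]
time_s: 2.35
ee_pos: [425.8, -58.8, 333.8]
ee_rot: [179.9, -0.0, -179.9]
force: [-0.5, -0.3, -0.4]
gripper_width: 91.6
gripper_force: 0.0
2.35 [425.8 -58.8 333.8] [ 179.9   -0.  -179.9] [-0.5 -0.3 -0.4]
```

View pics/w1.png

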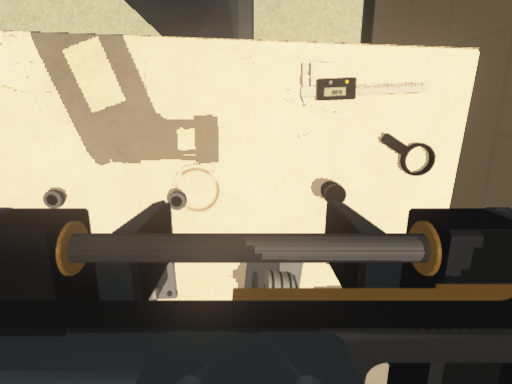

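View pics/w2.png

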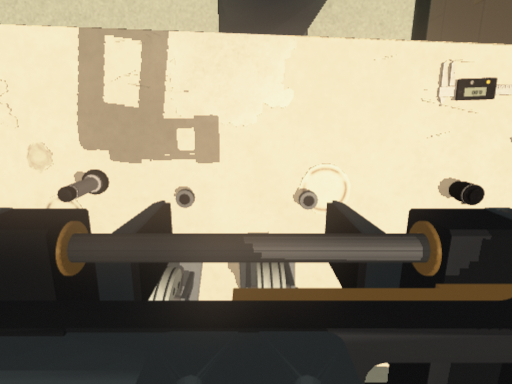

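Both wrist pictures show the near side of the bench: caps at w2 (185,198) and (309,200), pusher foot at (96,182). The gripper hides the wheels. I'll turn to yaw 0, which puts the camera on the far side.

```bash
python3 drive.py '[{"drz":8.5},{"drz":8.5},{"drz":8.5},{"drz":8.5},{"drz":8.5},{"drz":8.5},{"drz":8.5},{"drz":8.5}]' >/dev/null
python3 drive.py '[{"drz":8.5},{"drz":8.5},{"drz":8.5},{"drz":8.5},{"drz":8.5},{"drz":8.5},{"drz":8.5},{"drz":8.5}]' > /dev/null
python3 drive.py '[{"drz":8.5},{"drz":8.5},{"drz":8.5},{"drz":8.5},{"drz":8.5},{"sx":10,"sy":10,"sz":-20,"drz":1.5},{"sx":10,"sy":10},{}]'
python3 shot.py w3
python3 drive.py '[{"sy":-45},{"sy":-45},{"sy":-45},{"sy":-45},{},{}]'
python3 shot.py w4
python3 -c "
from h import *
cv2.imwrite('pics/w34.png',np.hstack([cv2.resize(cv2.imread('pics/w3.png'),(400,300),interpolation=3),cv2.resize(cv2.imread('pics/w4.png'),(400,300),interpolation=3)]))"
```

```text
time_s: 4.8
ee_pos: [447.4, -79.0, 353.4]
ee_rot: [-180.0, -0.0, 0.2]
force: [-1.0, 0.7, 0.1]
gripper_width: 91.2
gripper_force: 0.0
4.8 [447.4 -79.  353.4] [-180.    -0.     0.2] [-1.   0.7  0.1]
time_s: 5.45
ee_pos: [445.0, 101.5, 353.1]
ee_rot: [180.0, 0.1, 0.2]
force: [0.1, -0.4, -0.1]
gripper_width: 90.6
gripper_force: 0.0
5.45 [445.  101.5 353.1] [1.8e+02 1.0e-01 2.0e-01] [ 0.1 -0.4 -0.1]
```

View pics/w34.png

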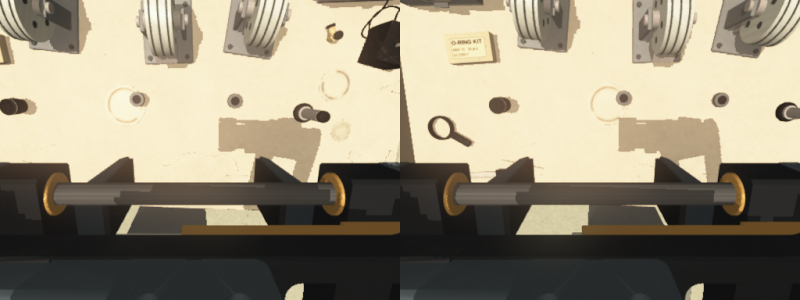

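Left and right parts show three stands at the top edge and two caps only (left part (137,99), (235,100)), pusher foot (303,114). I move forward to look straight down on each wheel.

```bash
python3 drive.py '[{"sx":35,"sy":-30},{"sx":35,"sy":-30},{"sx":35,"sy":-30},{},{}]'
python3 shot.py a0
python3 drive.py '[{"sy":45},{"sy":45},{"sy":45},{"sy":45},{"sy":35},{},{}]' >/dev/null
python3 shot.py a1
python3 drive.py '[{"sy":45},{"sy":45},{"sy":45},{"sy":35},{},{}]' >/dev/null
python3 shot.py a2
python3 -c "
from h import *
i=[cv2.imread('pics/a%d.png'%k)[0:200] for k in range(3)]
cv2.imwrite('pics/a.png',cv2.resize(np.vstack(i),(512,600),interpolation=3))
cv2.imwrite('pics/aa.png',np.hstack([np.vstack([i[0][:,56:456],i[1][:,56:456]]),np.vstack([i[2][:,56:456],i[2][:,56:456]*0])]))"
```

```text
time_s: 6.0
ee_pos: [551.1, 189.3, 352.6]
ee_rot: [179.9, 0.2, -0.0]
force: [0.5, 0.3, -0.0]
gripper_width: 91.3
gripper_force: 0.0
6.0 [551.1 189.3 352.6] [179.9   0.2  -0. ] [ 0.5  0.3 -0. ]
6.75 [549.7 -25.8 354.9] [-1.8e+02 -1.0e-01 -1.0e-01] [-0.7  0.   0.2]
7.4 [ 551.  -193.7  353.9] [-179.9    0.     0. ] [-0.9 -0.1  0.8]
```

View pics/aa.png

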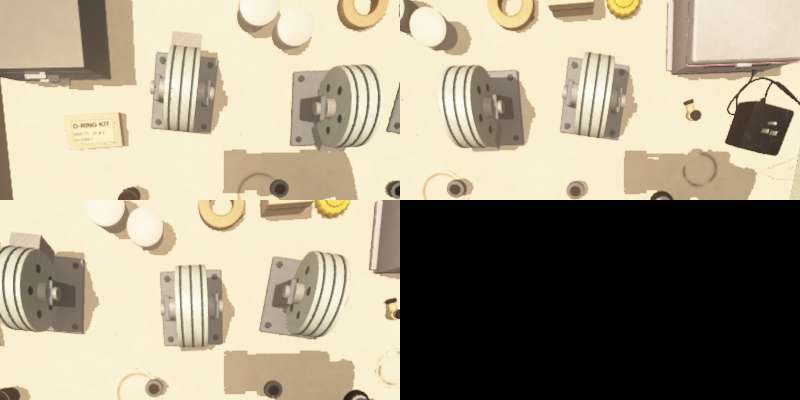

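The three composites show each wheel from above: stand0 at a0 (241,88), stand1 at a1 (251,93), stand2 at a2 (241,105) in full-picture pixels. The wheel0 housing is on the far side. Next I measure the strip edges and plates.

```bash
python3 - <<'E'
from h import *
import json
I=lambda n:(cv2.imread(f'pics/{n}.png'),json.load(open(f'pics/{n}.json')))
# rows of a1 across the wheel: (S,V)
for n,r,c in [('a0',90,241),('a1',95,251),('a2',105,241)]:
    f,m=I(n);h=cv2.cvtColor(f,cv2.COLOR_BGR2HSV)
    print(n,[(int(a),int(b)) for a,b in h[r,c-42:c+42:2,1:]])
    M=((h[...,1]<75)).astype(np.uint8)*255
    M=cv2.morphologyEx(M,cv2.MORPH_OPEN,np.ones((3,3)))
    k,L,st,ce=cv2.connectedComponentsWithStats(M);l=L[r,c-5:c+5].max();print(st[l],ce[l])
    cv2.imwrite(f'pics/m{n}.png',(L==l)*255)
E
python3 -c "
from h import *
g=[cv2.resize(np.vstack([cv2.imread('pics/a%d.png'%k)[y-60:y+60,x-66:x+66],cv2.imread('pics/ma%d.png'%k)[y-60:y+60,x-66:x+66]]),(264,480),interpolation=0) for k,x,y in [(0,241,88),(1,251,93),(2,241,105)]]
cv2.imwrite('pics/g.png',np.hstack(g))"
```

```text
a0 [(43, 249), (42, 250), (43, 249), (50, 244), (54, 204), (53, 201), (39, 197), (42, 190), (50, 226), (46, 229), (46, 227), (21, 248), (25, 245), (56, 131), (31, 240), (20, 249), (19, 249), (15, 250), (40, 203), (47, 191), (18, 249), (17, 250), (15, 250), (25, 244), (54, 128), (17, 250), (19, 249), (54, 151), (52, 171), (53, 170), (53, 170), (55, 138), (46, 151), (48, 176), (49, 226), (51, 211), (76, 174), (74, 196), (76, 194), (76, 194), (65, 231), (57, 239)]
[     0      0    512    384 159006] [263.57317963 195.4285876 ]
a1 [(42, 249), (42, 250), (39, 250), (39, 250), (53, 191), (40, 199), (43, 191), (42, 187), (41, 191), (38, 200), (40, 199), (31, 241), (15, 250), (40, 222), (49, 189), (15, 250), (13, 250), (17, 250), (28, 242), (55, 143), (18, 249), (18, 249), (17, 250), (18, 250), (54, 127), (34, 230), (15, 250), (52, 193), (52, 133), (56, 128), (63, 114), (46, 156), (41, 180), (54, 127), (65, 142), (75, 197), (76, 199), (70, 227), (40, 250), (40, 250), (42, 250), (42, 250)]
[     0      0    512    384 161613] [257.22022362 194.66109781]
a2 [(42, 250), (41, 250), (42, 250), (44, 250), (44, 249), (43, 249), (43, 250), (42, 250), (43, 250), (45, 248), (44, 184), (40, 196), (49, 161), (58, 133), (68, 108), (66, 108), (57, 134), (28, 244), (27, 244), (58, 133), (47, 213), (25, 245), (25, 245), (22, 248), (47, 211), (52, 171), (23, 248), (22, 248), (19, 249), (30, 242), (56, 123), (19, 249), (21, 248), (61, 150), (61, 147), (59, 147), (60, 145), (53, 131), (44, 173), (57, 184), (55, 189), (74, 194)]
[     0      0    512    384 162697] [250.65642268 192.21036651][ WARN:0@0.053] global loadsave.cpp:1063 imwrite_ Unsupported depth image for selected encoder is fallbacked to CV_8U.
```

View pics/g.png

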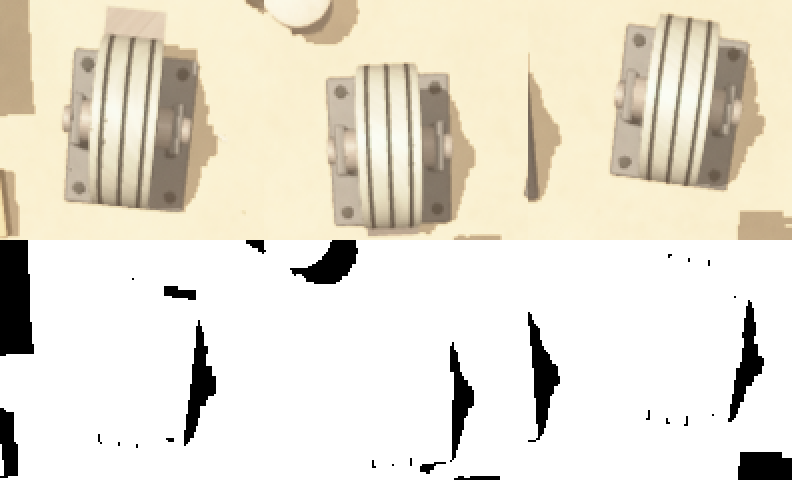

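The crop shows plate corners, bolt holes and axle stubs clearly for each stand; I take those pixels and cast them onto z=8 and z=85.

```bash
python3 - <<'E'
from h import *
import json
I=lambda n:json.load(open(f'pics/{n}.json'))
D={'a0':((175,28),[(75,48),(198,60),(66,202),(183,211)],[(88,64),(183,74),(79,188),(170,197)],[(67,120),(186,130)]),
'a1':((185,33),[(62,80),(185,73),(69,226),(186,222)],[(77,92),(173,88),(84,212),(173,208)],[(69,151),(183,147)]),
'a2':((175,45),[(99,25),(221,43),(83,174),(199,189)],[(110,40),(202,57),(96,162),(186,175)],[(92,95),(209,112)])}
for n,(o,c,b,s) in D.items():
    m=I(n);P=lambda l,z:np.array([onz(m,o[0]+x/2,o[1]+y/2,z)[:2] for x,y in l])
    for l,z in((c,8),(b,8),(s,85)):
        p=P(l,z);v=sum(p[i]-p[i+1] for i in range(0,len(p),2))  # +y direction
        print(n,z,p.mean(0).round(1),'yaw',np.degrees(np.arctan2(-v[0],v[1])).round(1))
# caps, pusher in several views by darkness
for n in ['w3','w4','w1','w2']:
    f=cv2.imread(f'pics/{n}.png');m=I(n)
    g=cv2.cvtColor(f,cv2.COLOR_BGR2GRAY);
    M=(g<125).astype(np.uint8)[:195 if n in('w1','w2') else 195]
    if n in('w1','w2'): M=(g<125).astype(np.uint8)[:207]
    k,L,st,ce=cv2.connectedComponentsWithStats(M)
    print(n,[(ce[i].round(1).tolist(),st[i].tolist(),onz(m,*ce[i],18).round(1)[:2].tolist()) for i in range(1,k) if 100<st[i][4]<700 and 120<st[i][1]+st[i][3]/2])
E
```

```text
a0 8 [650.2 201.7] yaw -4.8
a0 8 [650.4 202.1] yaw -5.6
a0 85 [650.1 202.5] yaw -4.6
a1 8 [626.7 -25.2] yaw 2.3
a1 8 [627.4 -26.3] yaw 2.2
a1 85 [627.1 -25.7] yaw 1.8
a2 8 [ 642.2 -196.7] yaw -7.5
a2 8 [ 642.1 -195.1] yaw -8.9
a2 85 [ 642.5 -196.4] yaw -7.9
w3 [([300.7, 129.0], [295, 124, 12, 11, 101], [492.6, -164.9]), ([16.9, 135.8], [0, 126, 36, 21, 630], [480.3, 301.5]), ([397.3, 146.1], [375, 132, 48, 25, 660], [465.1, -326.4])]
w4 [([412.2, 127.5], [407, 122, 12, 12, 116], [492.7, -166.6]), ([127.4, 134.2], [114, 125, 28, 20, 467], [480.2, 299.7]), ([495.7, 143.1], [481, 131, 31, 25, 513], [468.0, -308.2]), ([61.9, 168.8], [36, 149, 56, 39, 618], [422.2, 415.2])]
w1 [([408.1, 152.9], [381, 134, 54, 41, 653], [417.7, 415.8]), ([332.9, 193.9], [321, 181, 27, 26, 494], [485.4, 299.6]), ([51.5, 199.7], [46, 194, 12, 12, 116], [494.2, -167.0]), ([168.9, 202.5], [150, 196, 32, 11, 195], [499.4, 27.7])]
w2 [([466.0, 192.2], [449, 181, 35, 24, 621], [482.4, 301.4]), ([184.0, 198.8], [179, 193, 11, 12, 104], [494.0, -165.1])]
```

Stand poses agree between corners, bolts and stubs: S0 (650,202) at -5°, S1 (627,-26) at 2°, S2 (642,-196) at -8°. I start with wheel2.

```bash
cat > go.py <<'E'
# go.py x y z yaw tilt : remaining shift (current tool axes) and rotvec to target; tilt>0 = tool top leans to near side
from h import *
import sys
from scipy.spatial.transform import Rotation as R
S={'0':((650.2,202.),-5.),'1':((627.,-25.8),2.),'2':((642.3,-196.),-8.)}
a=sys.argv[1:]
if a[0]=='w': # w stand tilt d
    (x,y),yaw=S[a[1]];t=float(a[2]);d=float(a[3]);r=np.radians(t)
    ex=R.from_euler('z',yaw,degrees=True).apply([1,0,0])
    P=np.array([x,y,85])+d*(-np.sin(r)*ex+np.array([0,0,np.cos(r)]))
else: P=np.array(list(map(float,a[:3])));yaw,t=float(a[3]),float(a[4])
Rt=R.from_euler('zx',[yaw,180],degrees=True)*R.from_euler('y',t,degrees=True)
s=env.state();Rc=R.from_euler('xyz',s['ee_rot'],degrees=True)
print('t',round(s['time_s'],2),'pos',s['ee_pos'].round(1),'F',s['force'].round(1),'w',s['gripper_width'].round(1),'q',s['qpos'].round())
print('target',P.round(1),'shift now-axes',Rc.inv().apply(P-s['ee_pos']).round(1),'shift target-axes',Rt.inv().apply(P-s['ee_pos']).round(1),'rot',(Rc.inv()*Rt).as_rotvec(degrees=True).round(1))
E
python3 drive.py '[{"drz":8},{"dry":7.5},{"dry":7.5},{"dry":7.5},{"dry":7.5},{"dry":7.5},{"dry":7.5},{}]'
python3 go.py w 2 45 130; python3 go.py w 2 45 33
```

```text
time_s: 8.25
ee_pos: [546.2, -190.3, 348.3]
ee_rot: [-179.6, -44.5, -8.1]
force: [0.1, -0.2, -1.3]
gripper_width: 91.7
gripper_force: 0.0Traceback (most recent call last):
  File "go.py", line 14, in <module>
    print('t',round(s['time_s'],2),'pos',s['ee_pos'].round(1),'F',s['force'].round(1),'w',s['gripper_width'].round(1),'q',s['qpos'].round())
                                                                                          ^^^^^^^^^^^^^^^^^^^^^^^^
AttributeError: 'float' object has no attribute 'round'
Traceback (most recent call last):
  File "go.py", line 14, in <module>
    print('t',round(s['time_s'],2),'pos',s['ee_pos'].round(1),'F',s['force'].round(1),'w',s['gripper_width'].round(1),'q',s['qpos'].round())
                                                                                          ^^^^^^^^^^^^^^^^^^^^^^^^
AttributeError: 'float' object has no attribute 'round'
```

```bash
sed -i "s/s\['gripper_width'\].round(1)/round(s['gripper_width'],1)/" go.py; python3 go.py w 2 45 130; python3 go.py w 2 45 33
```

```text
t 8.25 pos [ 546.2 -190.3  348.3] F [ 0.1 -0.2 -1.3] w 91.7 q [-29.  -4. 111.  27.  34.  52.]
target [ 551.3 -183.2  176.9] shift now-axes [-117.2   -6.9  125.2] shift target-axes [-116.9   -6.3  125.5] rot [ 11.    0.5 -11.5]
t 8.25 pos [ 546.2 -190.3  348.3] F [ 0.1 -0.2 -1.3] w 91.7 q [-29.  -4. 111.  27.  34.  52.]
target [ 619.2 -192.8  108.3] shift now-axes [-116.4   -6.4  222.2] shift target-axes [-118.8   12.6  220.6] rot [ 11.    0.5 -11.5]
```

```bash
sed -i "s/'zx'/'ZX'/" go.py; python3 go.py w 2 45 130; python3 go.py w 2 45 33
```

```text
t 8.25 pos [ 546.2 -190.3  348.3] F [ 0.1 -0.2 -1.3] w 91.7 q [-29.  -4. 111.  27.  34.  52.]
target [ 551.3 -183.2  176.9] shift now-axes [-117.2   -6.9  125.2] shift target-axes [-118.3   -7.7  124.1] rot [-0.3  0.5 -0.1]
t 8.25 pos [ 546.2 -190.3  348.3] F [ 0.1 -0.2 -1.3] w 91.7 q [-29.  -4. 111.  27.  34.  52.]
target [ 619.2 -192.8  108.3] shift now-axes [-116.4   -6.4  222.2] shift target-axes [-118.3   -7.7  221.1] rot [-0.3  0.5 -0.1]
```

```bash
python3 drive.py '[{"sx":-30,"sy":-2,"sz":31},{"sx":-30,"sy":-2,"sz":31},{"sx":-30,"sy":-2,"sz":31},{"sx":-28,"sy":-2,"sz":31},{"dry":0.5},{}]'
python3 drive.py '[{"sz":30},{"sz":30},{"sz":25},{"sz":12},{},{}]'
python3 go.py w 2 45 33
python3 drive.py '[{},{},{},{},{},{},{}]' 20 15
python3 go.py w 2 45 33
```

```text
time_s: 8.85
ee_pos: [560.7, -184.4, 210.4]
ee_rot: [-179.4, -45.9, -7.8]
force: [0.6, -0.2, 0.5]
gripper_width: 91.0
gripper_force: 0.0
time_s: 9.45
ee_pos: [629.0, -194.0, 143.8]
ee_rot: [-179.5, -46.1, -7.8]
force: [-0.1, -0.4, 0.7]
gripper_width: 91.4
gripper_force: 0.0
t 9.45 pos [ 629.  -194.   143.8] F [-0.1 -0.4  0.7] w 91.4 q [-24.  16. 123. 106.  13. -29.]
target [ 619.2 -192.8  108.3] shift now-axes [-32.4   0.3  17.5] shift target-axes [-32.    0.2  18.1] rot [-0.7 -1.1  0.2]
time_s: 10.15
ee_pos: [627.5, -193.4, 142.2]
ee_rot: [-179.4, -45.9, -7.9]
force: [-0.0, 1.3, -0.0]
gripper_width: 38.1
gripper_force: 12.6
t 10.15 pos [ 627.5 -193.4  142.2] F [-0.   1.3 -0. ] w 38.1 q [-24.  16. 123. 107.  13. -29.]
target [ 619.2 -192.8  108.3] shift now-axes [-30.1   0.6  17.6] shift target-axes [-29.8   0.5  18.1] rot [-0.7 -0.9  0.1]
```

The wrist came near its j5 limit at +45° tilt and the tips gripped too high. I back off and use tilts from +25 to about -45 instead.

```bash
python3 drive.py '[{},{},{},{},{}]' 91 15
python3 drive.py '[{"sz":-30},{"sz":-30},{"sz":-30},{"dry":-5},{"dry":-5},{"dry":-5},{"dry":-5},{}]'
python3 go.py w 2 25 130
```

```text
time_s: 10.65
ee_pos: [627.2, -194.7, 142.2]
ee_rot: [-179.5, -45.9, -7.9]
force: [-0.1, -0.4, 1.1]
gripper_width: 75.4
gripper_force: 0.0
time_s: 11.45
ee_pos: [569.6, -179.8, 208.1]
ee_rot: [-178.7, -32.8, -7.1]
force: [0.2, 0.6, 0.4]
gripper_width: 90.8
gripper_force: 0.0
t 11.45 pos [ 569.6 -179.8  208.1] F [0.2 0.6 0.4] w 90.8 q [-25.   8. 114.  22.  30.  56.]
target [ 587.9 -188.4  202.8] shift now-axes [13.3  6.6 14.6] shift target-axes [15.2  6.  12.9] rot [-1.8 -7.8  0.9]
```

```bash
python3 drive.py '[{"sx":13,"sy":6,"sz":15,"drx":-1.8,"dry":-7.8,"drz":0.9},{},{"sz":30},{"sz":30},{},{}]'
python3 go.py w 2 25 33
```

```text
time_s: 12.05
ee_pos: [608.4, -187.4, 145.8]
ee_rot: [-179.4, -25.6, -8.0]
force: [1.0, -0.5, 0.4]
gripper_width: 90.7
gripper_force: 0.0
t 12.05 pos [ 608.4 -187.4  145.8] F [ 1.  -0.5  0.4] w 90.7 q [-22.  16. 109.  13.  31.  67.]
target [ 628.5 -194.1  114.9] shift now-axes [ 5.5  4.2 36.8] shift target-axes [ 5.9  3.8 36.8] rot [-0.6 -0.6  0. ]
```

```bash
python3 drive.py '[{"sx":3,"sy":2,"sz":18,"drx":-0.6,"dry":-0.6},{"sx":3,"sy":2,"sz":19},{},{}]'
python3 go.py w 2 25 33
python3 drive.py '[{},{},{},{},{},{},{}]' 20 15
python3 drive.py '[{"sx":4.6,"sz":0.3,"dry":-8},{"sx":4.6,"sz":0.3,"dry":-8},{"sx":4.6,"sz":0.3,"dry":-8},{}]'
python3 go.py w 2 1 33
```

```text
time_s: 12.45
ee_pos: [629.5, -194.6, 116.7]
ee_rot: [179.9, -25.1, -7.9]
force: [-0.6, -1.0, -0.3]
gripper_width: 90.8
gripper_force: 0.0
t 12.45 pos [ 629.5 -194.6  116.7] F [-0.6 -1.  -0.3] w 90.8 q [-21.  20. 108.  12.  28.  68.]
target [ 628.5 -194.1  114.9] shift now-axes [-1.8 -0.4  1.2] shift target-axes [-1.8 -0.4  1.2] rot [ 0.1 -0.1  0.1]
time_s: 13.15
ee_pos: [629.8, -193.5, 115.3]
ee_rot: [-179.9, -25.0, -8.0]
force: [-0.5, 2.5, 0.8]
gripper_width: 40.1
gripper_force: 15.0
time_s: 13.55
ee_pos: [643.5, -195.4, 116.1]
ee_rot: [-180.0, -0.6, -7.9]
force: [-2.5, 2.2, -2.3]
gripper_width: 39.9
gripper_force: 15.0
t 13.55 pos [ 643.5 -195.4  116.1] F [-2.5  2.2 -2.3] w 39.9 q [-18.  31.  84.   0.  65.  80.]
target [ 641.7 -195.9  118. ] shift now-axes [-1.7  0.7 -1.9] shift target-axes [-1.7  0.7 -1.9] rot [-0.   0.4  0.1]
```

```bash
python3 drive.py '[{"sx":4.6,"sz":0.3,"dry":-8},{"sx":4.6,"sz":0.3,"dry":-8},{"sx":4.6,"sz":0.3,"dry":-8},{"sx":4.6,"sz":0.3,"dry":-8},{"sx":4.6,"sz":0.3,"dry":-8},{},{}]'
python3 go.py w 2 -39 33
```

```text
time_s: 14.25
ee_pos: [663.3, -198.3, 103.0]
ee_rot: [-179.8, 39.4, -7.8]
force: [-10.4, 5.8, -17.1]
gripper_width: 40.1
gripper_force: 15.0
t 14.25 pos [ 663.3 -198.3  103. ] F [-10.4   5.8 -17.1] w 40.1 q [-15.  57.  43.  -5. 119.  82.]
target [ 662.9 -198.9  110.6] shift now-axes [-5.1  0.6 -5.7] shift target-axes [-5.1  0.6 -5.7] rot [-0.1  0.4  0.1]
```

```bash
python3 drive.py '[{},{},{}]' 65 15
python3 go.py w 2 -39 33
python3 drive.py '[{"sx":-5,"sz":-5},{"sx":-4.6,"sz":0.3,"dry":8},{"sx":-4.6,"sz":0.3,"dry":8},{"sx":-4.6,"sz":0.3,"dry":8},{"sx":-4.6,"sz":0.3,"dry":8},{"sx":-4.6,"sz":0.3,"dry":8},{"sx":-4.6,"sz":0.3,"dry":8},{"sx":-4.6,"sz":0.3,"dry":8}]'
python3 drive.py '[{"sx":-4.6,"sz":0.3,"dry":8},{},{}]'
python3 go.py w 2 25 33
```

```text
time_s: 14.55
ee_pos: [664.6, -199.9, 113.2]
ee_rot: [179.9, 38.7, -8.1]
force: [-0.2, 1.0, -0.1]
gripper_width: 61.3
gripper_force: 0.0
t 14.55 pos [ 664.6 -199.9  113.2] F [-0.2  1.  -0.1] w 61.3 q [-15.  57.  43.  -5. 119.  82.]
target [ 662.9 -198.9  110.6] shift now-axes [ 0.1 -0.7  3.1] shift target-axes [ 0.1 -0.7  3.1] rot [ 0.1 -0.3 -0. ]
time_s: 15.35
ee_pos: [633.7, -195.5, 128.1]
ee_rot: [179.8, -17.7, -7.9]
force: [0.6, 0.5, -0.4]
gripper_width: 65.1
gripper_force: 0.0
time_s: 15.65
ee_pos: [628.5, -194.6, 124.3]
ee_rot: [179.9, -25.1, -8.0]
force: [-0.4, 0.6, 0.4]
gripper_width: 65.2
gripper_force: 0.0
t 15.65 pos [ 628.5 -194.6  124.3] F [-0.4  0.6  0.4] w 65.2 q [-21.  20. 107.  11.  29.  69.]
target [ 628.5 -194.1  114.9] shift now-axes [-4.1 -0.5  8.5] shift target-axes [-4.1 -0.5  8.5] rot [ 0.1 -0.1  0. ]
```

```bash
python3 drive.py '[{"sx":-4,"sz":8.5},{},{},{},{},{}]' 20 15
python3 drive.py '[{"sx":4.6,"sz":0.3,"dry":-8},{"sx":4.6,"sz":0.3,"dry":-8},{"sx":4.6,"sz":0.3,"dry":-8},{"sx":4.6,"sz":0.3,"dry":-8},{"sx":4.6,"sz":0.3,"dry":-8},{"sx":4.6,"sz":0.3,"dry":-8},{"sx":4.6,"sz":0.3,"dry":-8},{"sx":4.6,"sz":0.3,"dry":-8}]'
python3 drive.py '[{},{},{}]' 65 15
python3 go.py w 2 -39 33
python3 -c "
from h import *
a=env.grab_frame('scene')[140:280,190:370]
cv2.imwrite('pics/c1.png',cv2.resize(a,(760,591),interpolation=2))"
```

```text
time_s: 16.25
ee_pos: [630.4, -193.6, 113.3]
ee_rot: [-180.0, -25.1, -8.0]
force: [4.0, 3.8, -0.9]
gripper_width: 40.0
gripper_force: 15.0
time_s: 17.05
ee_pos: [660.6, -197.9, 109.4]
ee_rot: [-180.0, 40.0, -8.0]
force: [-13.8, 2.1, -4.8]
gripper_width: 40.0
gripper_force: 15.0
time_s: 17.35
ee_pos: [664.0, -199.7, 112.6]
ee_rot: [179.8, 38.5, -8.1]
force: [0.4, 0.1, 0.5]
gripper_width: 60.8
gripper_force: 0.0
t 17.35 pos [ 664.  -199.7  112.6] F [0.4 0.1 0.5] w 60.8 q [-15.  56.  43.  -5. 119.  82.]
target [ 662.9 -198.9  110.6] shift now-axes [ 0.3 -0.6  2.3] shift target-axes [ 0.3 -0.6  2.3] rot [ 0.1 -0.5 -0.1]
```

View pics/c1.png

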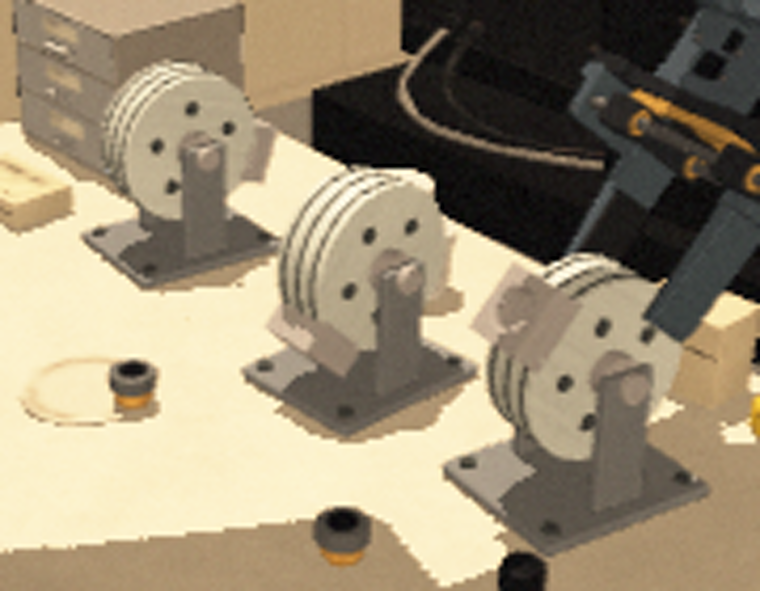

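The crop shows wheel2's port turned to the near side, its recess centre at about crop (513,302). I compute the angle in the wheel's mid-plane.

```bash
cat > ang.py <<'E'
from h import *
import sys
S={'0':((650.2,202.),-5.),'1':((627.,-25.8),2.),'2':((642.3,-196.),-8.)}
def ang(w,u,v,ys=0):
    (x,y),yaw=S[w];r=np.radians(yaw);ex=np.array([np.cos(r),np.sin(r),0]);ey=np.array([-np.sin(r),np.cos(r),0]);c=np.array([x,y,85])
    o,d=ray(env.camera_model('scene'),u,v);t=((c-o)@ey+ys)/(d@ey);p=o+t*d-c
    return np.degrees(np.arctan2(p@ex,p[2])).round(1),np.hypot(p@ex,p[2]).round(1)
if __name__=='__main__':
    f=lambda x,y:(190+x/4.222,140+y/4.222)
    print('w2',ang('2',*f(513,302)), 'w2 near edge corners',ang('2',*f(490,342)),ang('2',*f(540,372),-20))
    print('w1',ang('1',*f(310,345)),ang('1',*f(345,375),-20),ang('1',*f(362,345),-20))
    print('w0',ang('0',*f(262,180),-20),ang('0',*f(272,125),-20))
E
python3 ang.py; python3 go.py w 2 25 33
```

```text
w2 (np.float64(-47.7), np.float64(74.9)) w2 near edge corners (np.float64(-66.6), np.float64(75.6)) (np.float64(-72.4), np.float64(52.8))
w1 (np.float64(-134.7), np.float64(63.6)) (np.float64(-151.4), np.float64(70.3)) (np.float64(-156.6), np.float64(49.6))
w0 (np.float64(123.4), np.float64(68.6)) (np.float64(86.2), np.float64(66.4))
t 17.4 pos [ 663.9 -199.7  113.9] F [-0.1  0.5  0.9] w 63.6 q [-15.  56.  43.  -5. 119.  82.]
target [ 628.5 -194.1  114.9] shift now-axes [-28.7  -0.6  21.5] shift target-axes [-32.   -0.6 -16.1] rot [ 0.2 63.5 -0. ]
```

```bash
python3 drive.py '[{"sx":-4.6,"sz":0.3,"dry":8},{"sx":-4.6,"sz":0.3,"dry":8},{"sx":-4.6,"sz":0.3,"dry":8},{"sx":-4.6,"sz":0.3,"dry":8},{"sx":-4.6,"sz":0.3,"dry":8},{"sx":-4.6,"sz":0.3,"dry":8},{"sx":-4.6,"sz":0.3,"dry":8},{"sx":-4.6,"sz":0.3,"dry":8}]'
python3 drive.py '[{"sz":1},{},{}]'
python3 go.py w 2 25 33
python3 drive.py '[{},{},{},{},{},{}]' 20 15
python3 drive.py '[{"sx":4.6,"sz":0.3,"dry":-8.2},{"sx":4.6,"sz":0.3,"dry":-8.2},{"sx":4.6,"sz":0.3,"dry":-8.2},{"sx":4.6,"sz":0.3,"dry":-8.2},{"sx":4.6,"sz":0.3,"dry":-8.2},{"sx":4.6,"sz":0.3,"dry":-8.2},{},{}]'
python3 drive.py '[{},{},{},{}]' 91 15
python3 go.py w 2 -24 130
```

```text
time_s: 18.2
ee_pos: [628.6, -195.1, 120.9]
ee_rot: [179.7, -26.0, -7.9]
force: [1.0, 1.4, -0.5]
gripper_width: 64.8
gripper_force: 0.0
time_s: 18.5
ee_pos: [631.9, -195.5, 117.1]
ee_rot: [179.8, -25.4, -7.9]
force: [1.2, -0.1, 0.8]
gripper_width: 65.0
gripper_force: 0.0
t 18.5 pos [ 631.9 -195.5  117.1] F [ 1.2 -0.1  0.8] w 65.0 q [-21.  20. 107.  12.  28.  68.]
target [ 628.5 -194.1  114.9] shift now-axes [-4.2 -1.   0.4] shift target-axes [-4.2 -1.   0.5] rot [ 0.2 -0.4  0.1]
time_s: 19.1
ee_pos: [630.3, -193.6, 112.8]
ee_rot: [-180.0, -25.1, -8.0]
force: [1.8, 3.8, 0.4]
gripper_width: 39.9
gripper_force: 15.0
time_s: 19.9
ee_pos: [656.0, -197.3, 106.4]
ee_rot: [-179.9, 24.4, -7.9]
force: [-2.5, 3.8, -21.2]
gripper_width: 40.0
gripper_force: 15.0
time_s: 20.3
ee_pos: [656.3, -198.6, 115.9]
ee_rot: [179.9, 23.8, -8.0]
force: [-0.2, 0.6, -0.2]
gripper_width: 69.4
gripper_force: 0.0
t 20.3 pos [ 656.3 -198.6  115.9] F [-0.2  0.6 -0.2] w 69.4 q [-16.  46.  59.  -3.  99.  82.]
target [ 694.7 -203.4  203.8] shift now-axes [ -0.1  -0.4 -96. ] shift target-axes [ -0.4  -0.6 -95.9] rot [ 0.1 -0.2 -0. ]
```

```bash
python3 drive.py '[{"sz":-40},{"sz":-40},{"sz":-40,"dry":8},{"dry":8},{"dry":8},{"drz":-5},{"drz":-5},{}]' 91
python3 go.py w 1 25 130
python3 -c "
from h import *
a=env.grab_frame('scene')[140:280,190:370]
cv2.imwrite('pics/c2.png',cv2.resize(a,(760,591),interpolation=2))"
```

```text
time_s: 21.1
ee_pos: [703.9, -204.9, 224.8]
ee_rot: [179.9, -0.0, 2.0]
force: [0.4, -0.7, -0.1]
gripper_width: 90.7
gripper_force: 0.0
t 21.1 pos [ 703.9 -204.9  224.8] F [ 0.4 -0.7 -0.1] w 90.7 q [-17.  33.  64.  -0.  83.  71.]
target [572.1 -27.7 202.8] shift now-axes [-125.5 -181.8   21.6] shift target-axes [-123.1 -181.7  -33.1] rot [ 0.1 25.   0. ]
```

View pics/c2.png

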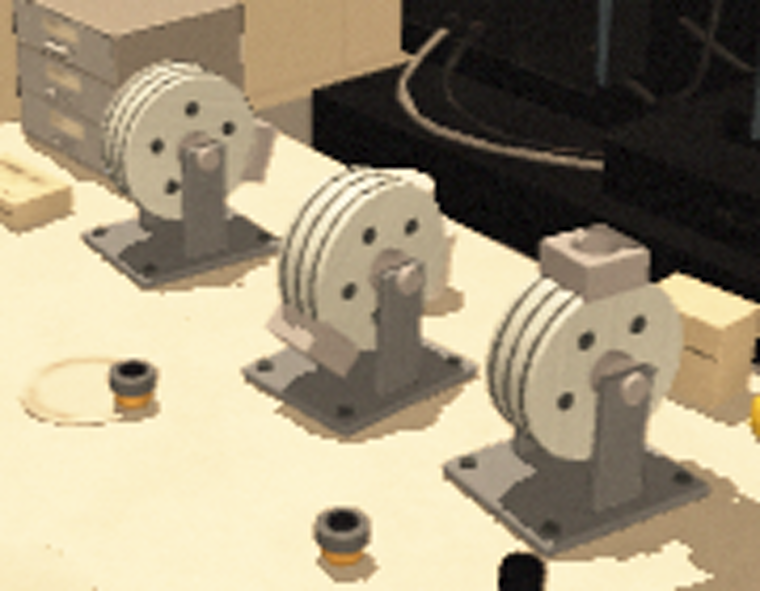

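Wheel2's port now points up (recess at crop (597,238)). Wheel holes are visible at w2 (586,341),(638,324),(566,401), so I use the hole angles to get each wheel's angle.

```bash
python3 - <<'E'
from ang import *
f=lambda x,y:(190+x/4.222,140+y/4.222)
print('rec',ang('2',*f(597,238)))
for w,l in {'2':[(586,341),(638,324),(566,401)],'1':[(369,236),(412,227),(349,291)],'0':[(192,108),(228,128),(157,146),(172,187)]}.items():
    print(w,[ang(w,*f(*p),-20) for p in l])
E
python3 drive.py '[{"sx":-20,"sy":-30},{"sx":-20,"sy":-30},{"sx":-20,"sy":-30},{"sx":-20,"sy":-30},{"sx":-25,"sy":-30},{"sx":-20,"sy":-32},{}]' 
python3 go.py w 1 25 130
```

```text
rec (np.float64(-0.1), np.float64(74.6))
2 [(np.float64(-37.1), np.float64(32.8)), (np.float64(32.8), np.float64(31.3)), (np.float64(-105.0), np.float64(31.5))]
1 [(np.float64(-29.3), np.float64(32.8)), (np.float64(41.9), np.float64(31.1)), (np.float64(-96.4), np.float64(32.0))]
0 [(np.float64(-3.5), np.float64(32.8)), (np.float64(69.1), np.float64(29.9)), (np.float64(-71.7), np.float64(33.1)), (np.float64(-140.2), np.float64(31.5))]
time_s: 21.85
ee_pos: [570.9, -24.3, 223.8]
ee_rot: [-180.0, 0.1, 2.1]
force: [0.7, -0.2, 0.8]
gripper_width: 90.8
gripper_force: 0.0
t 21.85 pos [570.9 -24.3 223.8] F [ 0.7 -0.2  0.8] w 90.8 q [-4. 18. 89.  0. 73. 84.]
target [572.1 -27.7 202.8] shift now-axes [ 1.1  3.4 21. ] shift target-axes [-7.9  3.4 19.4] rot [-0.1 25.1  0.1]
```

```bash
python3 drive.py '[{"dry":6.7},{"dry":6.7},{"dry":6.7},{"dry":6.7},{}]'
python3 go.py w 1 27 33
```

```text
time_s: 22.35
ee_pos: [569.0, -27.8, 220.6]
ee_rot: [180.0, -26.4, 1.9]
force: [0.1, 0.0, -0.7]
gripper_width: 90.9
gripper_force: 0.0
t 22.35 pos [569.  -27.8 220.6] F [ 0.1  0.  -0.7] w 90.9 q [ -6.   6. 111.   6.  38.  78.]
target [612.  -26.3 114.4] shift now-axes [ -8.7   0.  114.3] shift target-axes [-9.900e+00  1.000e-01  1.142e+02] rot [ 0.   0.6 -0.1]
```

```bash
python3 drive.py '[{"sx":-3,"sz":25,"dry":0.6},{"sx":-3,"sz":25},{"sx":-3,"sz":25},{"sz":25},{"sz":14},{},{}]'
python3 go.py w 1 27 33
```

```text
time_s: 23.05
ee_pos: [618.3, -26.1, 117.8]
ee_rot: [179.9, -27.3, 2.0]
force: [0.4, 0.4, 0.1]
gripper_width: 91.2
gripper_force: 0.0
t 23.05 pos [618.3 -26.1 117.8] F [0.4 0.4 0.1] w 91.2 q [ -5.  16. 115.   9.  22.  75.]
target [612.  -26.3 114.4] shift now-axes [-7.1 -0.   0.1] shift target-axes [-7.1 -0.   0.2] rot [ 0.  -0.3  0. ]
```

```bash
python3 drive.py '[{"sx":-7},{},{},{},{},{},{}]' 20 15
python3 drive.py '[{"sx":4.9,"sz":0.36,"dry":-8.5},{"sx":4.9,"sz":0.36,"dry":-8.5},{"sx":4.9,"sz":0.36,"dry":-8.5},{"sx":4.9,"sz":0.36,"dry":-8.5},{"sx":4.9,"sz":0.36,"dry":-8.5},{"sx":4.9,"sz":0.36,"dry":-8.5},{"sx":4.9,"sz":0.36,"dry":-8.5},{"sx":4.9,"sz":0.36,"dry":-8.5}]'
python3 drive.py '[{},{},{}]' 65 15
python3 go.py w 1 -41 33
python3 drive.py '[{"sx":-4.9,"sz":0.36,"dry":8.5},{"sx":-4.9,"sz":0.36,"dry":8.5},{"sx":-4.9,"sz":0.36,"dry":8.5},{"sx":-4.9,"sz":0.36,"dry":8.5},{"sx":-4.9,"sz":0.36,"dry":8.5},{"sx":-4.9,"sz":0.36,"dry":8.5},{"sx":-4.9,"sz":0.36,"dry":8.5},{"sx":-4.9,"sz":0.36,"dry":8.5}]'
python3 drive.py '[{},{}]'
python3 go.py w 1 27 33
```

```text
time_s: 23.75
ee_pos: [611.0, -25.3, 114.2]
ee_rot: [-180.0, -27.3, 2.0]
force: [-0.8, 0.8, 1.1]
gripper_width: 39.6
gripper_force: 15.0
time_s: 24.55
ee_pos: [645.2, -24.0, 111.9]
ee_rot: [-179.9, 40.7, 2.1]
force: [-10.1, 0.3, 2.0]
gripper_width: 40.0
gripper_force: 15.0
time_s: 24.85
ee_pos: [647.9, -24.5, 112.0]
ee_rot: [-180.0, 39.6, 2.1]
force: [0.3, -0.3, -0.0]
gripper_width: 60.9
gripper_force: 0.0
t 24.85 pos [647.9 -24.5 112. ] F [ 0.3 -0.3 -0. ] w 60.9 q [ -2.  52.  53.  -3. 114.  86.]
target [648.6 -25.  109.9] shift now-axes [1.9 0.6 1.2] shift target-axes [1.9 0.6 1.1] rot [ 0.  -1.4  0.1]
time_s: 25.65
ee_pos: [610.8, -25.5, 119.8]
ee_rot: [180.0, -28.2, 2.1]
force: [1.1, 1.0, -0.8]
gripper_width: 65.1
gripper_force: 0.0
time_s: 25.85
ee_pos: [611.0, -25.2, 117.0]
ee_rot: [-179.9, -27.5, 2.1]
force: [-0.1, -0.0, 1.1]
gripper_width: 64.8
gripper_force: 0.0
t 25.85 pos [611.  -25.2 117. ] F [-0.1 -0.   1.1] w 64.8 q [ -5.  16. 116.  10.  21.  74.]
target [612.  -26.3 114.4] shift now-axes [-0.3  1.1  2.7] shift target-axes [-0.3  1.1  2.7] rot [-0.1 -0.5  0.1]
```

Very good. Second stroke on wheel1, then retreat and look.

```bash
python3 drive.py '[{"sz":2},{},{},{},{},{}]' 20 15
python3 drive.py '[{"sx":4.9,"sz":0.36,"dry":-8.5},{"sx":4.9,"sz":0.36,"dry":-8.5},{"sx":4.9,"sz":0.36,"dry":-8.5},{"sx":4.9,"sz":0.36,"dry":-8.5},{"sx":4.9,"sz":0.36,"dry":-8.5},{"sx":4.9,"sz":0.36,"dry":-8.5},{"sx":4.9,"sz":0.36,"dry":-8.5},{"sx":4.9,"sz":0.36,"dry":-8.5}]'
python3 drive.py '[{},{},{},{}]' 91 15
python3 drive.py '[{"sz":-40},{"sz":-40},{"sz":-40,"dry":5},{"dry":5},{"dry":5},{"drz":3},{"drz":4},{}]' 91
python3 go.py w 0 -25 130
python3 -c "
from h import *
a=env.grab_frame('scene')[140:280,190:370]
cv2.imwrite('pics/c3.png',cv2.resize(a,(760,591),interpolation=2))"
```

```text
time_s: 26.45
ee_pos: [613.9, -25.2, 112.1]
ee_rot: [-179.9, -27.4, 2.1]
force: [5.2, -0.4, -0.7]
gripper_width: 39.8
gripper_force: 15.0
time_s: 27.25
ee_pos: [645.4, -24.0, 108.1]
ee_rot: [-179.9, 41.0, 2.3]
force: [-14.0, -3.4, -4.9]
gripper_width: 40.1
gripper_force: 15.0
time_s: 27.65
ee_pos: [649.5, -23.0, 111.6]
ee_rot: [-179.7, 39.4, 2.4]
force: [0.9, 0.2, 0.7]
gripper_width: 69.0
gripper_force: 0.0
time_s: 28.45
ee_pos: [725.5, -20.4, 203.8]
ee_rot: [177.0, 24.3, -5.4]
force: [-0.5, -0.3, 0.3]
gripper_width: 91.4
gripper_force: 0.0
t 28.45 pos [725.5 -20.4 203.8] F [-0.5 -0.3  0.3] w 91.4 q [ -2.  49.  40.  -2. 115.  93.]
target [704.9 197.2 202.8] shift now-axes [ -36.8 -215.3    6.5] shift target-axes [ -35.3 -215.    17.5] rot [ 2.8 -0.7 -0.3]
```

View pics/c3.png

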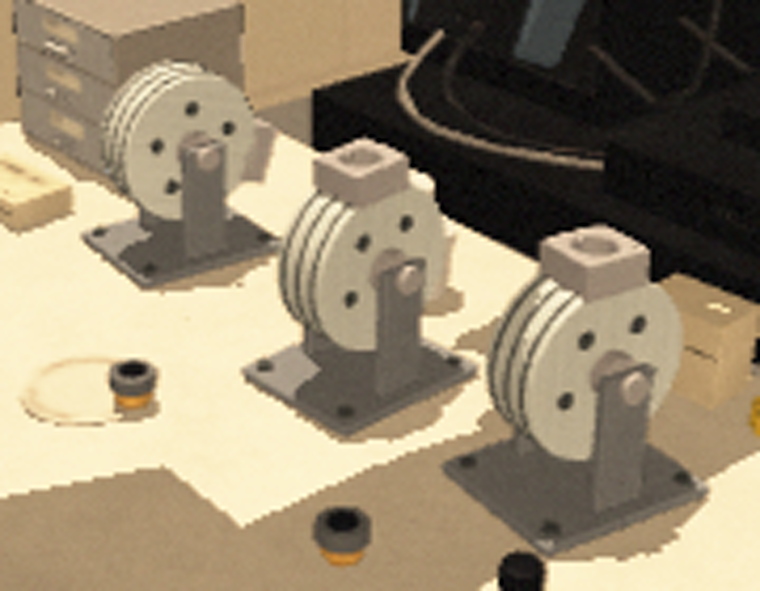

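Wheel1's port is near upright: recess at crop (362,157), holes (363,243), (406,222), (351,299).

```bash
python3 - <<'E'
from ang import *
f=lambda x,y:(190+x/4.222,140+y/4.222)
print([ang('1',*f(362,157))]+[ang('1',*f(*p),-20) for p in [(363,243),(406,222),(351,299)]])
E
python3 drive.py '[{"sx":-5,"sy":-36,"sz":1},{"sx":-6,"sy":-36,"sz":1},{"sx":-6,"sy":-36,"sz":1},{"sx":-6,"sy":-36,"sz":1},{"sx":-6,"sy":-36,"sz":1},{"sx":-6,"sy":-36,"sz":1},{"drx":2.8,"dry":-0.7},{}]'
python3 drive.py '[{"dry":-8},{"dry":-8},{}]'
python3 go.py w 0 -41 33
```

```text
[(np.float64(-3.4), np.float64(70.9)), (np.float64(-39.5), np.float64(33.0)), (np.float64(28.5), np.float64(32.2)), (np.float64(-107.9), np.float64(31.5))]
time_s: 29.3
ee_pos: [707.2, 197.8, 199.3]
ee_rot: [179.8, 25.3, -5.3]
force: [1.1, -1.0, 0.2]
gripper_width: 91.1
gripper_force: 0.0
time_s: 29.6
ee_pos: [710.2, 195.9, 184.5]
ee_rot: [179.4, 42.2, -5.9]
force: [-0.3, 0.3, -4.4]
gripper_width: 90.9
gripper_force: 0.0
t 29.6 pos [710.2 195.9 184.5] F [-0.3  0.3 -4.4] w 90.9 q [ 10.  65.  16.  15. 139. 114.]
target [671.8 200.1 109.9] shift now-axes [21.4 -1.1 81.3] shift target-axes [19.8 -0.8 81.7] rot [ 0.   1.2 -0.6]
```

```bash
python3 drive.py '[{"sx":20,"dry":1},{"sz":25},{"sz":25},{"sz":20},{"sz":10},{},{}]'
python3 go.py w 0 -41 33
```

```text
time_s: 30.3
ee_pos: [669.6, 200.3, 126.6]
ee_rot: [179.8, 40.1, -5.4]
force: [-0.4, -0.1, -0.0]
gripper_width: 91.2
gripper_force: 0.0
t 30.3 pos [669.6 200.3 126.6] F [-0.4 -0.1 -0. ] w 91.2 q [ 11.  57.  41.  12. 120. 109.]
target [671.8 200.1 109.9] shift now-axes [12.4 -0.  11.3] shift target-axes [12.6  0.  11.1] rot [-0.1 -0.9 -0.3]
```

```bash
python3 drive.py '[{"sx":12,"sz":11,"dry":-0.9},{},{}]'
python3 go.py w 0 -41 33
python3 drive.py '[{},{},{},{},{},{},{}]' 20 15
python3 drive.py '[{"sx":-4.9,"sz":0.36,"dry":8.5},{"sx":-4.9,"sz":0.36,"dry":8.5},{"sx":-4.9,"sz":0.36,"dry":8.5},{"sx":-4.9,"sz":0.36,"dry":8.5},{"sx":-4.9,"sz":0.36,"dry":8.5},{"sx":-4.9,"sz":0.36,"dry":8.5},{"sx":-4.9,"sz":0.36,"dry":8.5},{"sx":-4.9,"sz":0.36,"dry":8.5}]'
python3 drive.py '[{},{},{}]' 65 15
python3 go.py w 0 27 33
python3 drive.py '[{"sx":4.9,"sz":0.36,"dry":-8.5},{"sx":4.9,"sz":0.36,"dry":-8.5},{"sx":4.9,"sz":0.36,"dry":-8.5},{"sx":4.9,"sz":0.36,"dry":-8.5},{"sx":4.9,"sz":0.36,"dry":-8.5},{"sx":4.9,"sz":0.36,"dry":-8.5},{"sx":4.9,"sz":0.36,"dry":-8.5},{"sx":4.9,"sz":0.36,"dry":-8.5}]'
python3 drive.py '[{},{}]'
python3 go.py w 0 -41 33
```

```text
time_s: 30.6
ee_pos: [671.7, 200.2, 106.0]
ee_rot: [179.7, 41.4, -5.5]
force: [0.2, 0.9, -0.4]
gripper_width: 90.9
gripper_force: 0.0
t 30.6 pos [671.7 200.2 106. ] F [ 0.2  0.9 -0.4] w 90.9 q [ 11.  58.  41.  12. 120. 108.]
target [671.8 200.1 109.9] shift now-axes [-2.5  0.1 -3. ] shift target-axes [-2.5  0.1 -3. ] rot [-0.1  0.4 -0.4]
time_s: 31.3
ee_pos: [671.7, 200.9, 107.6]
ee_rot: [179.8, 41.2, -5.4]
force: [-1.5, 0.5, -1.0]
gripper_width: 40.1
gripper_force: 15.0
time_s: 32.1
ee_pos: [636.0, 204.8, 112.2]
ee_rot: [180.0, -26.4, -5.4]
force: [13.7, -18.0, -11.6]
gripper_width: 40.1
gripper_force: 15.0
time_s: 32.4
ee_pos: [637.2, 203.0, 113.5]
ee_rot: [179.7, -26.2, -5.4]
force: [0.2, 0.0, 0.6]
gripper_width: 61.4
gripper_force: 0.0
t 32.4 pos [637.2 203.  113.5] F [0.2 0.  0.6] w 61.4 q [ 23.  22. 106. -24.  31. 137.]
target [635.3 203.3 114.4] shift now-axes [-1.3 -0.1 -1.7] shift target-axes [-1.3 -0.1 -1.7] rot [ 0.5  0.8 -0.3]
time_s: 33.2
ee_pos: [674.5, 197.8, 108.6]
ee_rot: [179.7, 41.7, -5.8]
force: [1.1, 1.3, -0.7]
gripper_width: 65.3
gripper_force: 0.0
time_s: 33.4
ee_pos: [673.1, 198.1, 104.4]
ee_rot: [179.5, 41.7, -5.9]
force: [0.9, 0.4, 1.5]
gripper_width: 64.8
gripper_force: 0.0
t 33.4 pos [673.1 198.1 104.4] F [0.9 0.4 1.5] w 64.8 q [ 11.  59.  41.  12. 121. 109.]
target [671.8 200.1 109.9] shift now-axes [-4.8 -1.8 -3.1] shift target-axes [-4.7 -1.9 -3.2] rot [-0.1  0.7 -0.7]
```

```bash
python3 drive.py '[{"sx":-4.8,"sy":-1.8,"sz":-3},{},{},{},{},{},{}]' 20 15
python3 drive.py '[{"sx":-4.4,"sz":0.3,"dry":7.7},{"sx":-4.4,"sz":0.3,"dry":7.7},{"sx":-4.4,"sz":0.3,"dry":7.7},{"sx":-4.4,"sz":0.3,"dry":7.7},{"sx":-4.4,"sz":0.3,"dry":7.7},{},{}]'
python3 drive.py '[{},{},{},{}]' 91 15
python3 drive.py '[{"sz":-40},{"sz":-40},{"sz":-40,"dry":2},{"drz":-7},{"sy":45},{"sy":45},{"sy":45},{"sy":45}]' 
python3 drive.py '[{"sy":45},{},{}]' 
python3 go.py w 1 0 33
python3 -c "
from h import *
a=env.grab_frame('scene');cv2.imwrite('pics/s4.png',a);a=a[140:280,190:370]
cv2.imwrite('pics/c4.png',cv2.resize(a,(760,591),interpolation=2))"
```

```text
time_s: 34.1
ee_pos: [670.9, 201.0, 116.6]
ee_rot: [179.6, 41.4, -5.8]
force: [2.8, 1.1, 8.2]
gripper_width: 40.2
gripper_force: 14.9
time_s: 34.8
ee_pos: [645.4, 203.5, 118.8]
ee_rot: [179.5, 3.8, -5.5]
force: [-6.7, 2.5, -11.1]
gripper_width: 40.0
gripper_force: 15.0
time_s: 35.2
ee_pos: [652.6, 202.6, 122.0]
ee_rot: [179.6, 2.9, -5.6]
force: [1.2, -0.7, 0.0]
gripper_width: 69.1
gripper_force: 0.0
time_s: 36.0
ee_pos: [662.6, 21.2, 242.3]
ee_rot: [179.7, 1.0, 1.5]
force: [1.0, -1.0, -0.4]
gripper_width: 91.0
gripper_force: 0.0
time_s: 36.3
ee_pos: [663.7, -23.0, 242.1]
ee_rot: [179.8, 1.1, 1.3]
force: [-0.4, 0.2, -0.4]
gripper_width: 90.9
gripper_force: 0.0
t 36.3 pos [663.7 -23.  242.1] F [-0.4  0.2 -0.4] w 90.9 q [-3. 26. 73. -0. 82. 86.]
target [627.  -25.8 118. ] shift now-axes [-34.5   1.4 124.8] shift target-axes [-36.8   1.5 124.1] rot [ 0.2  1.1 -0.7]
```

View pics/c4.png

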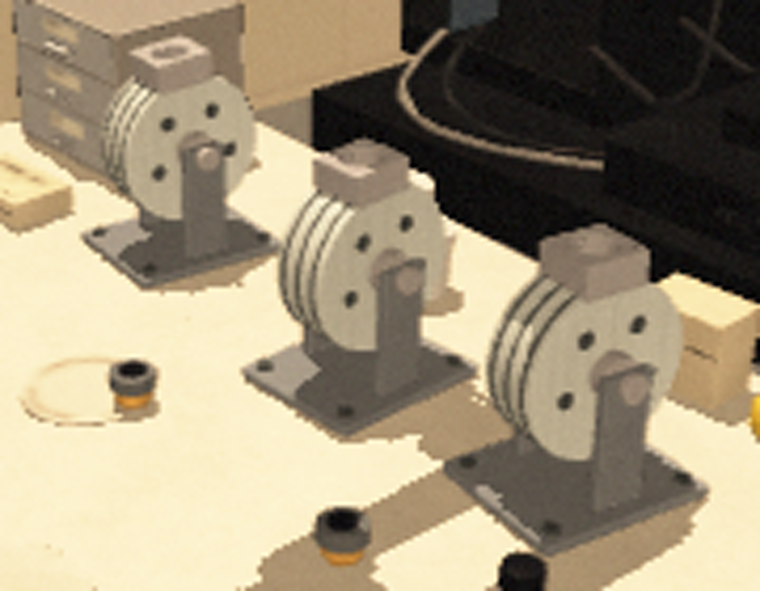

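All three ports are roughly up; wheel0: recess crop (173,50), holes (168,124), (211,111), (159,173), (229,149). I nudge wheel1 by +3.5°.

```bash
python3 - <<'E'
from ang import *
f=lambda x,y:(190+x/4.222,140+y/4.222)
print([ang('0',*f(173,50))]+[ang('0',*f(*p),-20) for p in [(168,124),(211,111),(159,173),(229,149)]])
E
python3 drive.py '[{"sx":-17,"dry":3},{"sx":-17,"sy":1,"drz":-0.7},{"sz":40},{"sz":40},{"sz":25},{},{}]'
python3 go.py w 1 2 33
```

```text
[(np.float64(-3.8), np.float64(71.1)), (np.float64(-41.3), np.float64(33.3)), (np.float64(27.0), np.float64(30.3)), (np.float64(-109.3), np.float64(32.3)), (np.float64(101.8), np.float64(29.2))]
time_s: 37.05
ee_pos: [633.6, -22.9, 137.2]
ee_rot: [179.7, -1.9, 2.3]
force: [0.1, 0.5, 1.0]
gripper_width: 91.1
gripper_force: 0.0
t 37.05 pos [633.6 -22.9 137.2] F [0.1 0.5 1. ] w 91.1 q [-3. 26. 90. -0. 63. 85.]
target [625.8 -25.8 118. ] shift now-axes [-8.5  2.6 18.9] shift target-axes [-8.5  2.7 18.9] rot [0.3 0.1 0.3]
```

```bash
python3 drive.py '[{"sx":-8,"sy":2.5,"sz":18},{},{}]'
python3 go.py w 1 2 33
python3 drive.py '[{},{},{},{},{},{},{}]' 20 15
python3 drive.py '[{"sx":2.2,"dry":-3.8},{},{}]' 
python3 drive.py '[{},{},{},{}]' 91 15
python3 drive.py '[{"sz":-40},{"sz":-40},{"sz":-40,"dry":4},{"drz":7},{"sy":-45},{"sy":-45},{"sy":-45},{"sy":-45}]' 
python3 drive.py '[{"sy":-45},{},{}]' 
python3 go.py w 0 3 33
```

```text
time_s: 37.35
ee_pos: [626.7, -26.7, 120.1]
ee_rot: [179.7, -2.1, 2.2]
force: [0.5, -0.5, 0.5]
gripper_width: 91.0
gripper_force: 0.0
t 37.35 pos [626.7 -26.7 120.1] F [ 0.5 -0.5  0.5] w 91.0 q [-3. 26. 92. -0. 60. 84.]
target [625.8 -25.8 118. ] shift now-axes [-0.9 -0.9  2.1] shift target-axes [-0.9 -0.9  2.1] rot [ 0.3 -0.1  0.2]
time_s: 38.05
ee_pos: [625.5, -24.8, 118.2]
ee_rot: [180.0, -1.9, 2.1]
force: [-0.5, 6.9, 0.6]
gripper_width: 39.6
gripper_force: 15.0
time_s: 38.35
ee_pos: [627.6, -24.7, 118.2]
ee_rot: [179.9, 2.0, 2.1]
force: [-0.1, 4.6, 1.1]
gripper_width: 40.0
gripper_force: 15.0
time_s: 38.75
ee_pos: [627.9, -27.2, 118.4]
ee_rot: [179.7, 1.9, 2.2]
force: [-0.8, -0.3, 0.1]
gripper_width: 69.0
gripper_force: 0.0
time_s: 39.55
ee_pos: [646.9, 154.5, 238.4]
ee_rot: [180.0, -2.1, -4.9]
force: [0.3, -0.7, -0.5]
gripper_width: 91.0
gripper_force: 0.0
time_s: 39.85
ee_pos: [650.5, 198.7, 237.8]
ee_rot: [179.9, -2.1, -4.7]
force: [-0.5, -0.1, 1.0]
gripper_width: 90.7
gripper_force: 0.0
t 39.85 pos [650.5 198.7 237.8] F [-0.5 -0.1  1. ] w 90.7 q [ 16.  26.  74.  -1.  78. 111.]
target [648.5 202.2 118. ] shift now-axes [ -6.6  -3.5 119.6] shift target-axes [ -8.6  -3.3 119.5] rot [0.1 0.9 0.3]
```

```bash
python3 drive.py '[{"sx":-6,"sy":-3.5,"dry":0.9},{"sz":40},{"sz":40},{"sz":39},{},{}]'
python3 go.py w 0 3 33
python3 drive.py '[{},{},{},{},{},{},{}]' 20 15
python3 drive.py '[{"sx":2.9,"dry":-5},{},{}]' 
python3 drive.py '[{},{},{},{}]' 91 15
python3 drive.py '[{"sz":-40},{"sz":-40},{"sz":-40,"dry":2},{"sx":-40,"sz":-30},{"sx":-40,"sz":-30},{"sx":-15,"sz":-30,"drz":-5},{},{}]' 
python3 go.py 555 190 350 0 0
python3 shot.py b0
```

```text
time_s: 40.45
ee_pos: [651.3, 200.4, 119.9]
ee_rot: [180.0, -3.0, -4.9]
force: [-0.2, 0.4, 0.6]
gripper_width: 90.8
gripper_force: 0.0
t 40.45 pos [651.3 200.4 119.9] F [-0.2  0.4  0.6] w 90.8 q [ 17.  30.  85.  -1.  62. 112.]
target [648.5 202.2 118. ] shift now-axes [-3.  -1.5  1.7] shift target-axes [-3.  -1.5  1.7] rot [ 0.  -0.   0.1]
time_s: 41.15
ee_pos: [651.3, 203.1, 119.1]
ee_rot: [-179.8, -3.0, -4.9]
force: [-0.2, 4.9, -0.4]
gripper_width: 40.0
gripper_force: 15.0
time_s: 41.45
ee_pos: [654.1, 202.8, 118.8]
ee_rot: [-179.9, 2.0, -4.9]
force: [-1.2, 5.4, -0.7]
gripper_width: 40.2
gripper_force: 15.0
time_s: 41.85
ee_pos: [654.1, 200.8, 119.4]
ee_rot: [179.9, 2.0, -4.8]
force: [0.5, 0.4, -0.5]
gripper_width: 69.4
gripper_force: 0.0
time_s: 42.65
ee_pos: [563.7, 208.8, 330.0]
ee_rot: [180.0, -0.1, 0.2]
force: [0.3, -1.1, -0.5]
gripper_width: 91.0
gripper_force: 0.0
t 42.65 pos [563.7 208.8 330. ] F [ 0.3 -1.1 -0.5] w 91.0 q [ 19.  18.  73.  -0.  88. 109.]
target [555. 190. 350.] shift now-axes [ -8.7  18.8 -20. ] shift target-axes [ -8.7  18.8 -20. ] rot [ 0.  -0.1  0.2]
42.65 [563.7 208.8 330. ] [ 1.8e+02 -1.0e-01  2.0e-01] [ 0.3 -1.1 -0.5]
```

```bash
python3 drive.py '[{"sy":46},{"sy":46},{"sy":46},{"sy":46},{"sy":46},{"sx":-10},{},{}]' >/dev/null
python3 shot.py b1
python3 drive.py '[{"sy":43},{"sy":43},{"sy":43},{"sy":43},{},{}]'  >/dev/null
python3 shot.py b2
python3 - <<'E'
from h import *
import json
T={'b0':(650.2,202.5,155),'b1':(627,-25,155),'b2':(642.3,-195.5,155)}
o=[]
for n,P in T.items():
    m=json.load(open(f'pics/{n}.json'));f=cv2.imread(f'pics/{n}.png');u,v=proj(m,P);print(n,u,v)
    a,b=int(u)-33,max(0,int(v)-40);print('origin',a,b);o.append(cv2.resize(f[b:b+80,a:a+66],(264,320),interpolation=2))
cv2.imwrite('pics/p.png',np.hstack(o))
E
```

```text
43.5 [554.5 -20.5 328.2] [-1.8e+02  1.0e-01  2.0e-01] [-0.1  0.4 -0. ]
44.15 [ 555.4 -192.6  328.7] [-180.     0.     0.2] [ 0.5  0.1 -0.2]
b0 254.1148598599873 96.65505012322335
origin 221 56
b1 252.47175076237474 109.17809516100795
origin 219 69
b2 251.1874582041171 95.69701296657435
origin 218 55
```

View pics/p.png

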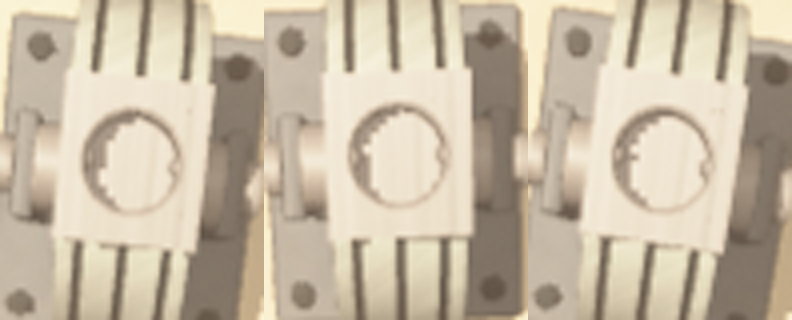

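Recess rings are seen at crop (132,162), (399,156), (663,159): all three ports point up. Next I work out the port centres and go over cap B for a close look, by numbers.

```bash
python3 - <<'E'
from h import *
import json
for n,p in {'b0':(253.6,96.1),'b1':(252.35,107.6),'b2':(251.35,94.35)}.items():
    print(n,onz(json.load(open(f'pics/{n}.json')),*p,155).round(1))
E
python3 drive.py '[{"sx":-42,"sy":-9,"sz":20},{"sx":-42,"sy":-9,"sz":20},{"sx":-41,"sy":-9,"sz":20},{"sz":45},{"sz":45},{},{}]'
python3 shot.py k1
cat > cap.py <<'E'
from h import *
import json,sys
n=sys.argv[1];x,y=map(float,sys.argv[2:4])
m=json.load(open(f'pics/{n}.json'));f=cv2.imread(f'pics/{n}.png');u,v=proj(m,(x,y,20));u,v=int(u),int(v);print(u,v)
g=cv2.cvtColor(f,cv2.COLOR_BGR2GRAY);w=30;a=max(0,v-w)
for th in(60,90,120,140):
    M=(g[a:v+w,u-w:u+w]<th).astype(np.uint8);k,L,st,ce=cv2.connectedComponentsWithStats(M)
    for i in range(1,k):
        if st[i][4]>40:
            c=ce[i]+[u-w,a];print(th,st[i][2:],c.round(1),onz(m,*c,22.5).round(1)[:2])
h=cv2.HoughCircles(cv2.medianBlur(g,3)[a:v+w,u-w:u+w],cv2.HOUGH_GRADIENT,1,20,param1=120,param2=12,minRadius=9,maxRadius=20)
if h is not None:
    for c in h[0][:3]: print('circle',c,onz(m,c[0]+u-w,c[1]+a,22.5).round(1)[:2])
E
python3 cap.py k1 493 -166
```

```text
b0 [650.8 203.1 155. ]
b1 [628.7 -24.9 155. ]
b2 [ 643.7 -195.7  155. ]
time_s: 44.9
ee_pos: [430.6, -165.6, 180.2]
ee_rot: [180.0, -0.0, 0.3]
force: [0.7, 0.0, 0.3]
gripper_width: 91.2
gripper_force: 0.0
44.9 [ 430.6 -165.6  180.2] [180.   -0.    0.3] [0.7 0.  0.3]
248 119
120 [ 17  17 226] [246.8 119.2] [ 492.9 -163.9]
140 [ 17  18 245] [246.9 119.2] [ 492.9 -164. ]
circle [28.5 29.5 14.9] [ 493.6 -163.6]
```

```bash
python3 drive.py '[{"sx":40,"sy":-1,"sz":20},{"sx":22.5,"sy":-1,"sz":20},{"sz":35},{"sz":35},{"sz":35},{},{}]' 70
python3 go.py 493 -163.8 13 0 0
```

```text
time_s: 45.65
ee_pos: [494.5, -164.9, 36.2]
ee_rot: [179.9, -0.2, 0.2]
force: [-0.2, -0.1, 0.1]
gripper_width: 70.0
gripper_force: 0.0
t 45.65 pos [ 494.5 -164.9   36.2] F [-0.2 -0.1  0.1] w 70.0 q [-20.  24. 110.  -0.  45.  70.]
target [ 493.  -163.8   13. ] shift now-axes [-1.5 -1.1 23.2] shift target-axes [-1.5 -1.1 23.2] rot [ 0.1 -0.2  0.2]
```

```bash
python3 drive.py '[{"sx":-1.5,"sy":-1,"sz":12},{"sz":11.5},{},{}]'
python3 go.py 493 -163.8 13 0 0
python3 drive.py '[{},{},{},{},{},{}]' 20 10
python3 drive.py '[{"sz":-30},{"sz":-40},{"sz":-40},{"sz":-40},{"sz":-40},{},{}]'
python3 go.py 643.7 -195.7 190 -8 0
```

```text
time_s: 46.05
ee_pos: [491.7, -163.8, 11.9]
ee_rot: [179.9, -0.1, 0.2]
force: [0.7, -1.3, -0.3]
gripper_width: 70.3
gripper_force: 0.0
t 46.05 pos [ 491.7 -163.8   11.9] F [ 0.7 -1.3 -0.3] w 70.3 q [-20.  26. 112.  -0.  42.  70.]
target [ 493.  -163.8   13. ] shift now-axes [ 1.3  0.  -1.1] shift target-axes [ 1.3  0.  -1.1] rot [ 0.1 -0.1  0.2]
time_s: 46.65
ee_pos: [490.9, -163.5, 10.9]
ee_rot: [180.0, -0.0, 0.2]
force: [0.5, 0.1, 0.0]
gripper_width: 30.3
gripper_force: 10.0
time_s: 47.35
ee_pos: [490.9, -163.4, 201.4]
ee_rot: [179.9, -0.1, 0.2]
force: [-0.2, 0.1, -0.5]
gripper_width: 30.4
gripper_force: 10.0
t 47.35 pos [ 490.9 -163.4  201.4] F [-0.2  0.1 -0.5] w 30.4 q [-20.  14.  98.  -0.  68.  70.]
target [ 643.7 -195.7  190. ] shift now-axes [152.6  32.8  11.7] shift target-axes [155.8  10.7  11.4] rot [ 0.1 -0.1  8.2]
```

```bash
python3 drive.py '[{"sx":30,"sy":6},{"sx":30,"sy":6},{"sx":30,"sy":7},{"sx":30,"sy":7},{"sx":30,"sy":6,"sz":11},{},{},{}]'
python3 go.py 641.3 -195.7 166 0 0
```

```text
time_s: 48.15
ee_pos: [639.6, -194.6, 188.9]
ee_rot: [-180.0, 0.2, 0.2]
force: [-0.1, -0.4, -0.0]
gripper_width: 30.4
gripper_force: 10.0
t 48.15 pos [ 639.6 -194.6  188.9] F [-0.1 -0.4 -0. ] w 30.4 q [-18.  28.  78.  -0.  74.  72.]
target [ 641.3 -195.7  166. ] shift now-axes [ 1.7  1.1 22.9] shift target-axes [ 1.7  1.1 22.9] rot [-0.   0.2  0.2]
```

```bash
python3 drive.py '[{"sx":1.7,"sy":1.1,"sz":10},{"sz":10},{}]'
python3 go.py 641.3 -195.7 163 0 0
python3 drive.py '[{"sz":2},{"sz":2},{}]'
python3 go.py 641.3 -195.7 163 0 0
```

```text
time_s: 48.45
ee_pos: [641.1, -195.6, 167.9]
ee_rot: [-180.0, 0.2, 0.2]
force: [0.6, 0.5, 0.4]
gripper_width: 30.6
gripper_force: 10.0
t 48.45 pos [ 641.1 -195.6  167.9] F [0.6 0.5 0.4] w 30.6 q [-18.  29.  80.  -0.  72.  72.]
target [ 641.3 -195.7  163. ] shift now-axes [0.3 0.1 4.9] shift target-axes [0.2 0.1 4.9] rot [-0.   0.2  0.2]
time_s: 48.75
ee_pos: [642.6, -196.0, 165.9]
ee_rot: [180.0, -0.0, 0.2]
force: [0.8, -0.1, -0.3]
gripper_width: 30.9
gripper_force: 10.0
t 48.75 pos [ 642.6 -196.   165.9] F [ 0.8 -0.1 -0.3] w 30.9 q [-18.  29.  80.  -0.  71.  72.]
target [ 641.3 -195.7  163. ] shift now-axes [-1.3 -0.3  2.9] shift target-axes [-1.3 -0.3  2.9] rot [ 0.  -0.   0.2]
```

```bash
python3 drive.py '[{"sz":1.5},{},{}]'
python3 drive.py '[{"sz":1},{},{}]'
```

```text
time_s: 49.05
ee_pos: [642.7, -196.0, 164.5]
ee_rot: [180.0, -0.0, 0.2]
force: [-0.1, -0.4, -1.2]
gripper_width: 30.5
gripper_force: 10.0
time_s: 49.35
ee_pos: [642.7, -196.0, 163.4]
ee_rot: [180.0, -0.0, 0.2]
force: [0.6, -0.1, -0.6]
gripper_width: 30.4
gripper_force: 10.0
```

```bash
python3 drive.py '[{},{},{},{},{}]' 70 10
python3 drive.py '[{"sz":-40},{"sz":-40},{"sx":-40,"sz":-30},{"sx":-40,"sz":-30},{"sx":-8,"sz":-20},{},{}]'
python3 shot.py d2
python3 - <<'E'
from h import *
import json
m=json.load(open('pics/d2.json'));f=cv2.imread('pics/d2.png');g=cv2.cvtColor(f,cv2.COLOR_BGR2GRAY)
u,v=map(int,proj(m,(643.7,-195.7,173)));print(u,v)
w=30;a=max(0,v-w)
for th in(60,90,120):
    k,L,st,ce=cv2.connectedComponentsWithStats((g[a:v+w,u-w:u+w]<th).astype(np.uint8))
    for i in range(1,k):
        if st[i][4]>40:c=ce[i]+[u-w,a];print(th,st[i],c.round(1),onz(m,*c,173).round(1))
h=cv2.HoughCircles(cv2.medianBlur(g,3)[a:v+w,u-w:u+w],cv2.HOUGH_GRADIENT,1,20,param1=120,param2=12,minRadius=9,maxRadius=28)
if h is not None:
    for c in h[0][:3]:print(c,onz(m,c[0]+u-w,c[1]+a,173).round(1))
s=env.grab_frame('scene');cv2.imwrite('pics/s5.png',s);print(proj(env.camera_model('scene'),(643.7,-195.7,173)))
E
```

```text
time_s: 49.85
ee_pos: [642.7, -196.0, 163.4]
ee_rot: [180.0, -0.0, 0.2]
force: [-0.3, 0.1, -0.2]
gripper_width: 67.7
gripper_force: 0.0
time_s: 50.55
ee_pos: [554.9, -196.2, 323.1]
ee_rot: [180.0, -0.0, 0.2]
force: [0.5, 0.6, -0.5]
gripper_width: 69.8
gripper_force: 0.0
50.55 [ 554.9 -196.2  323.1] [180.   -0.    0.2] [ 0.5  0.6 -0.5]
247 92
90 [ 23  22  17  18 227] [248.1  92.4] [ 643.6 -195.9  173. ]
120 [ 23  22  18  18 256] [248.2  92.4] [ 643.7 -196.1  173. ]
120 [ 45  26  15  34 244] [271.6 109.5] [ 627. -220.  173.]
[35.5 22.5 24. ] [ 651.2 -200.3  173. ]
[26.5 41.5 21.7] [ 632.8 -191.3  173. ]
(np.float64(332.2084103659921), np.float64(190.8659230751425))
```

Cap B lies centred in port2. On to cap A.

```bash
python3 drive.py '[{"sx":-25,"sy":-40},{"sx":-25,"sy":-40},{"sx":-25,"sy":-40},{"sx":-25,"sy":-40,"sz":20},{"sx":-25,"sy":-40,"sz":20},{"sy":-34,"sz":30},{"sz":40},{"sz":35}]'
python3 drive.py '[{},{}]' 70
python3 shot.py k2; python3 cap.py k2 493 38
```

```text
time_s: 51.45
ee_pos: [429.2, 36.7, 176.4]
ee_rot: [180.0, 0.2, 0.4]
force: [0.6, -0.1, -0.6]
gripper_width: 70.3
gripper_force: 0.0
time_s: 51.65
ee_pos: [430.3, 35.5, 178.7]
ee_rot: [180.0, 0.1, 0.2]
force: [0.4, -0.1, 0.9]
gripper_width: 70.1
gripper_force: 0.0
51.65 [430.3  35.5 178.7] [1.8e+02 1.0e-01 2.0e-01] [ 0.4 -0.1  0.9]
245 118
120 [ 16  17 219] [243.5 115.8] [495.7  40.6]
140 [ 18  18 246] [243.5 115.6] [495.8  40.5]
circle [28.5 27.5 14.9] [495.9  40.5]
```

```bash
python3 drive.py '[{"sx":40,"sy":-3,"sz":20},{"sx":25,"sy":-2,"sz":20},{"sz":35},{"sz":35},{"sz":35},{},{},{}]' 70
python3 go.py 495.5 40.5 12.5 0 0
```

```text
time_s: 52.5
ee_pos: [497.5, 40.5, 36.7]
ee_rot: [180.0, -0.3, 0.2]
force: [-0.1, -0.5, 1.4]
gripper_width: 70.1
gripper_force: 0.0
t 52.5 pos [497.5  40.5  36.7] F [-0.1 -0.5  1.4] w 70.1 q [  3.  22. 113.  -0.  44.  93.]
target [495.5  40.5  12.5] shift now-axes [-2.1  0.  24.1] shift target-axes [-2.   0.  24.2] rot [ 0.  -0.3  0.2]
```

```bash
python3 drive.py '[{"sx":-1,"sz":12},{"sz":11},{},{}]'
python3 drive.py '[{},{},{},{},{},{}]' 20 10
python3 drive.py '[{"sz":-30},{"sz":-40},{"sz":-40},{"sz":-40},{"sz":-30},{},{}]'
python3 go.py 628.7 -24.9 190 0 0
```

```text
time_s: 52.9
ee_pos: [494.5, 40.5, 11.8]
ee_rot: [180.0, -0.1, 0.2]
force: [-0.5, -0.7, -0.0]
gripper_width: 69.8
gripper_force: 0.0
time_s: 53.5
ee_pos: [494.1, 40.5, 11.3]
ee_rot: [180.0, -0.0, 0.2]
force: [-0.8, -0.5, -0.0]
gripper_width: 30.4
gripper_force: 10.0
time_s: 54.2
ee_pos: [493.9, 40.6, 191.3]
ee_rot: [180.0, -0.0, 0.2]
force: [-0.2, -0.8, -0.9]
gripper_width: 30.6
gripper_force: 10.0
t 54.2 pos [493.9  40.6 191.3] F [-0.2 -0.8 -0.9] w 30.6 q [  3.  12. 102.  -0.  66.  93.]
target [628.7 -24.9 190. ] shift now-axes [134.6  65.9   1.4] shift target-axes [134.8  65.5   1.3] rot [ 0.  -0.   0.2]
```

```bash
python3 drive.py '[{"sx":33,"sy":16},{"sx":33,"sy":16},{"sx":33,"sy":17},{"sx":34,"sy":16.5},{},{},{}]'
python3 go.py 626.9 -24.9 163.5 0 0
```

```text
time_s: 54.9
ee_pos: [625.7, -24.0, 189.8]
ee_rot: [180.0, 0.2, 0.2]
force: [-0.4, -0.2, -0.1]
gripper_width: 30.4
gripper_force: 10.0
t 54.9 pos [625.7 -24.  189.8] F [-0.4 -0.2 -0.1] w 30.4 q [-3. 24. 85. -0. 72. 87.]
target [626.9 -24.9 163.5] shift now-axes [ 1.3  0.9 26.3] shift target-axes [ 1.2  0.9 26.3] rot [0.  0.2 0.2]
```

```bash
python3 drive.py '[{"sx":0.6,"sy":0.9,"sz":10},{"sz":10},{},{}]'
python3 drive.py '[{"sz":2},{"sz":2},{},{}]'
python3 go.py 626.9 -24.9 163.5 0 0
```

```text
time_s: 55.3
ee_pos: [627.4, -25.2, 170.8]
ee_rot: [180.0, 0.0, 0.2]
force: [0.9, -0.4, -1.0]
gripper_width: 30.2
gripper_force: 10.0
time_s: 55.7
ee_pos: [627.9, -25.4, 167.3]
ee_rot: [180.0, -0.0, 0.2]
force: [-0.4, -0.1, -0.7]
gripper_width: 30.3
gripper_force: 10.0
t 55.7 pos [627.9 -25.4 167.3] F [-0.4 -0.1 -0.7] w 30.3 q [-3. 25. 86. -0. 69. 86.]
target [626.9 -24.9 163.5] shift now-axes [-1.  -0.5  3.8] shift target-axes [-1.  -0.5  3.8] rot [ 0.  -0.   0.2]
```

```bash
python3 drive.py '[{"sx":-0.5,"sy":-0.4,"sz":2},{"sz":1.6},{},{}]'
python3 drive.py '[{},{},{},{},{}]' 70 10
python3 drive.py '[{"sz":-40},{"sz":-40},{"sx":-40,"sz":-30},{"sx":-40,"sz":-30},{"sx":-8,"sz":-20},{},{}]'
python3 shot.py d1
cat > port.py <<'E'
from h import *
import json,sys
n=sys.argv[1];P=tuple(map(float,sys.argv[2:5]))
m=json.load(open(f'pics/{n}.json'));f=cv2.imread(f'pics/{n}.png');g=cv2.cvtColor(f,cv2.COLOR_BGR2GRAY)
u,v=map(int,proj(m,P));w=30;a=max(0,v-w)
for th in(90,120):
    k,L,st,ce=cv2.connectedComponentsWithStats((g[a:v+w,u-w:u+w]<th).astype(np.uint8))
    for i in range(1,k):
        if st[i][4]>40:c=ce[i]+[u-w,a];print(th,st[i][2:],c.round(1),onz(m,*c,P[2]).round(1))
E
python3 port.py d1 628.7 -24.9 173
```

```text
time_s: 56.1
ee_pos: [627.4, -25.0, 163.6]
ee_rot: [180.0, 0.0, 0.2]
force: [-0.2, -0.2, -0.4]
gripper_width: 30.2
gripper_force: 10.0
time_s: 56.6
ee_pos: [627.4, -25.0, 163.7]
ee_rot: [180.0, -0.0, 0.2]
force: [-0.3, -0.2, 0.5]
gripper_width: 67.6
gripper_force: 0.0
time_s: 57.3
ee_pos: [539.6, -25.2, 323.5]
ee_rot: [180.0, -0.1, 0.2]
force: [0.6, 1.2, 0.1]
gripper_width: 70.2
gripper_force: 0.0
57.3 [539.6 -25.2 323.5] [ 1.8e+02 -1.0e-01  2.0e-01] [0.6 1.2 0.1]
90 [ 16  16 211] [247.6  90.5] [630.2 -24.4 173. ]
120 [ 18  18 252] [247.8  90.5] [630.2 -24.6 173. ]
120 [ 11  38 236] [273.4 107.4] [613.8 -50.8 173. ]
```

```bash
python3 drive.py '[{"sx":-20,"sy":40},{"sx":-20,"sy":40},{"sx":-20,"sy":40},{"sx":-20,"sy":40},{"sx":-20,"sy":40},{"sx":-20,"sy":46,"sz":20},{"sx":-18,"sy":46,"sz":20},{"sz":45}]'
python3 drive.py '[{},{}]' 70
python3 shot.py q1
python3 - <<'E'
from h import *
import json
m=json.load(open('pics/q1.json'));f=cv2.imread('pics/q1.png');g=cv2.cvtColor(f,cv2.COLOR_BGR2GRAY)
print(np.array(m['T'])[:3,3],proj(m,(464,-317,6)),proj(m,(464,-317,95)))
for th in(45,70,100,125):
    k,L,st,ce=cv2.connectedComponentsWithStats((g[:190]<th).astype(np.uint8))
    for i in range(1,k):
        if 150<st[i][4]<3000:print(th,st[i],ce[i].round(1),onz(m,*ce[i],6).round(1)[:2],onz(m,*ce[i],95).round(1)[:2])
E
```

```text
time_s: 58.15
ee_pos: [404.8, -317.5, 241.2]
ee_rot: [179.7, -0.2, -0.1]
force: [1.0, 0.3, -0.7]
gripper_width: 70.2
gripper_force: 0.0
time_s: 58.35
ee_pos: [405.0, -311.2, 240.3]
ee_rot: [-179.9, 0.1, 0.2]
force: [0.5, 0.3, 1.7]
gripper_width: 70.0
gripper_force: 0.0
58.35 [ 405.  -311.2  240.3] [-1.799e+02  1.000e-01  2.000e-01] [0.5 0.3 1.7]
[ 470.79300778 -311.30086548  410.67448593] (np.float64(253.06935363044542), np.float64(120.72613150554284)) (np.float64(254.2928569288906), np.float64(122.23663251376543))
70 [ 344    0   73   44 2123] [381.   18.3] [ 585.1 -470.6] [ 559.9 -435.5]
100 [   0    0   58   34 1617] [30.7 15.4] [587.2 -47.9] [ 561.6 -105.8]
100 [ 338    0   79   45 2687] [376.3  18.8] [ 584.5 -465. ] [ 559.5 -431.2]
100 [480  26  18  16 173] [488.1  34.1] [ 567.9 -603. ] [ 546.6 -538.8]
100 [237 103  31  31 615] [253.2 118.5] [ 466.9 -317.2] [ 467.7 -315.9]
125 [   0    0   59   35 1668] [30.7 15.8] [586.8 -47.8] [ 561.3 -105.8]
125 [109   0  82  26 953] [166.    9.9] [ 593.6 -211.6] [ 566.6 -233.5]
125 [ 338    0   79   45 2722] [376.4  19. ] [ 584.3 -465.1] [ 559.4 -431.3]
125 [480  26  19  16 182] [488.2  34.1] [ 567.9 -603. ] [ 546.6 -538.9]
125 [237 102  32  32 697] [253.1 118.2] [ 467.2 -317.1] [ 468.  -315.8]
```

```bash
python3 drive.py '[{"sx":31,"sy":3},{"sx":31,"sy":3},{"sz":40},{"sz":40},{"sz":30},{},{}]' 80
python3 go.py 467.2 -316.8 38 0 0
```

```text
time_s: 59.1
ee_pos: [468.9, -317.6, 133.6]
ee_rot: [179.9, -0.2, 0.3]
force: [0.2, -0.1, 1.1]
gripper_width: 79.9
gripper_force: 0.0
t 59.1 pos [ 468.9 -317.6  133.6] F [ 0.2 -0.1  1.1] w 79.9 q [-35.  21.  98.  -0.  61.  54.]
target [ 467.2 -316.8   38. ] shift now-axes [-2.  -1.1 95.6] shift target-axes [-1.7 -0.8 95.6] rot [ 0.1 -0.2  0.3]
```

```bash
python3 drive.py '[{"sx":-1,"sy":-1,"sz":30},{"sz":30},{"sz":25},{"sz":10},{},{}]' 80
python3 go.py 467.2 -316.8 38 0 0
python3 drive.py '[{},{},{},{},{},{},{},{}]' 10 40
python3 go.py 467.2 -316.8 38 0 0
```

```text
time_s: 59.7
ee_pos: [467.6, -317.4, 38.7]
ee_rot: [179.8, -0.2, 0.2]
force: [0.9, -0.0, -0.1]
gripper_width: 80.1
gripper_force: 0.0
t 59.7 pos [ 467.6 -317.4   38.7] F [ 0.9 -0.  -0.1] w 80.1 q [-35.  27. 105.  -0.  48.  55.]
target [ 467.2 -316.8   38. ] shift now-axes [-0.4 -0.6  0.7] shift target-axes [-0.4 -0.6  0.7] rot [ 0.2 -0.2  0.2]
time_s: 60.5
ee_pos: [465.9, -316.2, 36.4]
ee_rot: [180.0, 0.0, 0.2]
force: [0.4, -0.4, -1.0]
gripper_width: 21.4
gripper_force: 40.0
t 60.5 pos [ 465.9 -316.2   36.4] F [ 0.4 -0.4 -1. ] w 21.4 q [-35.  27. 105.  -0.  48.  55.]
target [ 467.2 -316.8   38. ] shift now-axes [ 1.3  0.6 -1.6] shift target-axes [ 1.3  0.6 -1.6] rot [0.  0.  0.2]
```

```bash
python3 drive.py '[{"sz":-25},{"sz":-45},{"sz":-45},{"sz":-45},{"sz":-40},{},{}]'
python3 drive.py '[{"sx":30,"sy":-20},{"sx":30,"sy":-20},{"sx":30,"sy":-20},{"sx":30,"sy":-20},{"sx":30,"sy":-20},{"sx":26,"sy":-20},{},{}]'
python3 go.py 642.6 -196 212 0 0
```

```text
time_s: 61.2
ee_pos: [465.8, -316.1, 236.7]
ee_rot: [179.9, -0.0, 0.2]
force: [-0.6, 0.6, -2.5]
gripper_width: 21.1
gripper_force: 40.0
time_s: 62.0
ee_pos: [640.6, -194.9, 233.2]
ee_rot: [-180.0, 0.3, 0.3]
force: [0.3, 0.1, -2.3]
gripper_width: 21.3
gripper_force: 40.0
t 62.0 pos [ 640.6 -194.9  233.2] F [ 0.3  0.1 -2.3] w 21.3 q [-18.  27.  74.  -0.  80.  72.]
target [ 642.6 -196.   212. ] shift now-axes [ 2.1  1.1 21.2] shift target-axes [ 2.   1.1 21.2] rot [-0.   0.3  0.3]
```

```bash
python3 drive.py '[{"sx":2,"sy":1,"sz":10},{"sz":9},{},{}]'
python3 drive.py '[{"sz":2},{"sz":2},{},{}]'
python3 drive.py '[{"sz":2},{"sz":2},{},{}]'
```

```text
time_s: 62.4
ee_pos: [642.8, -197.2, 217.0]
ee_rot: [180.0, 0.1, 0.1]
force: [-0.3, 0.3, -1.7]
gripper_width: 21.5
gripper_force: 40.0
time_s: 62.8
ee_pos: [643.6, -196.6, 213.6]
ee_rot: [180.0, -0.0, 0.2]
force: [-0.6, 0.5, -1.3]
gripper_width: 21.7
gripper_force: 40.0
time_s: 63.2
ee_pos: [643.5, -196.6, 209.4]
ee_rot: [180.0, 0.0, 0.2]
force: [-0.9, -0.1, -2.2]
gripper_width: 21.4
gripper_force: 40.0
```

```bash
for i in 1 2; do :; done; python3 drive.py '[{"sx":-0.7,"sz":1},{"sz":1},{},{}]'
python3 drive.py '[{"sz":1},{"sz":1},{},{}]'
python3 drive.py '[{"sz":1},{"sz":1},{},{}]'
```

```text
time_s: 63.6
ee_pos: [643.0, -196.6, 207.9]
ee_rot: [180.0, -0.0, 0.2]
force: [-0.7, 1.3, 1.4]
gripper_width: 21.4
gripper_force: 40.0
time_s: 64.0
ee_pos: [642.5, -196.6, 204.5]
ee_rot: [180.0, 0.1, 0.2]
force: [0.7, 0.2, -2.1]
gripper_width: 21.6
gripper_force: 40.0
time_s: 64.4
ee_pos: [642.8, -196.6, 203.3]
ee_rot: [180.0, 0.0, 0.2]
force: [-0.1, -0.5, -1.7]
gripper_width: 21.4
gripper_force: 40.0
```

```bash
python3 drive.py '[{"sz":1},{"sz":1},{},{}]'
python3 drive.py '[{"sz":1},{"sz":1},{},{}]'
python3 drive.py '[{"sz":1},{"sz":1},{},{}]'
```

```text
time_s: 64.8
ee_pos: [643.0, -196.7, 202.3]
ee_rot: [179.9, -0.1, 0.2]
force: [-0.4, 0.5, 4.5]
gripper_width: 21.9
gripper_force: 40.0
time_s: 65.2
ee_pos: [643.2, -196.7, 202.3]
ee_rot: [179.9, -0.2, 0.2]
force: [-2.5, 1.2, 11.1]
gripper_width: 21.8
gripper_force: 40.0
time_s: 65.6
ee_pos: [643.6, -196.8, 202.2]
ee_rot: [179.9, -0.3, 0.2]
force: [-3.5, 0.8, 16.6]
gripper_width: 21.2
gripper_force: 40.0
```

Firm stop at exactly the predicted home height. Now the cap in port1.

```bash
python3 drive.py '[{"sz":-20},{"sz":-20},{"sx":-5,"sy":-43},{"sx":-5,"sy":-43},{"sx":-5,"sy":-43},{"sy":-42},{},{}]'
python3 go.py 628.2 -24.7 212 0 0
```

```text
time_s: 66.4
ee_pos: [627.2, -25.0, 236.8]
ee_rot: [179.9, 0.0, 0.3]
force: [-0.6, -0.4, -1.7]
gripper_width: 21.3
gripper_force: 40.0
t 66.4 pos [627.2 -25.  236.8] F [-0.6 -0.4 -1.7] w 21.3 q [-3. 22. 80. -0. 78. 86.]
target [628.2 -24.7 212. ] shift now-axes [ 1.  -0.3 24.8] shift target-axes [ 1.  -0.3 24.8] rot [0.1 0.  0.3]
```

```bash
python3 drive.py '[{"sx":0.8,"sz":12},{"sz":11},{},{}]'
python3 drive.py '[{"sz":2},{"sz":2},{},{}]'
python3 drive.py '[{"sz":1},{"sz":1},{},{}]'
python3 drive.py '[{"sz":1},{"sz":1},{},{}]'
```

```text
time_s: 66.8
ee_pos: [627.8, -26.6, 213.4]
ee_rot: [180.0, 0.1, 0.1]
force: [-0.9, -0.8, -2.1]
gripper_width: 21.5
gripper_force: 40.0
time_s: 67.2
ee_pos: [628.1, -25.8, 210.6]
ee_rot: [180.0, -0.0, 0.2]
force: [-0.5, -0.3, -1.1]
gripper_width: 21.9
gripper_force: 40.0
time_s: 67.6
ee_pos: [628.0, -25.8, 208.7]
ee_rot: [180.0, -0.0, 0.2]
force: [-3.3, -0.8, 1.9]
gripper_width: 21.4
gripper_force: 40.0
time_s: 68.0
ee_pos: [628.2, -25.5, 205.6]
ee_rot: [180.0, 0.0, 0.2]
force: [-0.2, 0.9, -2.1]
gripper_width: 21.7
gripper_force: 40.0
```

```bash
python3 drive.py '[{"sz":2},{"sz":2},{},{}]'
python3 drive.py '[{"sz":1.5},{"sz":1.5},{},{}]'
python3 drive.py '[{"sz":1.5},{"sz":1},{},{}]'
```

```text
time_s: 68.4
ee_pos: [628.2, -25.6, 202.7]
ee_rot: [180.0, -0.0, 0.2]
force: [0.5, 0.6, 1.7]
gripper_width: 21.3
gripper_force: 40.0
time_s: 68.8
ee_pos: [628.5, -25.6, 202.5]
ee_rot: [180.0, -0.2, 0.2]
force: [-2.8, 0.4, 12.2]
gripper_width: 21.7
gripper_force: 40.0
time_s: 69.2
ee_pos: [629.5, -25.6, 202.5]
ee_rot: [180.0, -0.4, 0.2]
force: [-4.1, 0.8, 20.9]
gripper_width: 21.3
gripper_force: 40.0
```

```bash
python3 drive.py '[{"sz":-20},{"sz":-20},{"sx":-20,"sy":40},{"sx":-20,"sy":40},{"sx":-20,"sy":40},{"sx":-25,"sy":40},{"sx":-25,"sy":40},{"sx":-25,"sy":40}]'
python3 drive.py '[{"sx":-23,"sy":35},{"sz":40},{"sz":40},{"sz":40},{"sz":40},{},{},{}]'
python3 go.py 470 -300 36.4 0 0
```

```text
time_s: 70.0
ee_pos: [492.6, -267.5, 236.5]
ee_rot: [180.0, 0.0, 0.2]
force: [0.9, -0.7, -1.8]
gripper_width: 21.9
gripper_force: 40.0
time_s: 70.8
ee_pos: [472.6, -302.3, 79.3]
ee_rot: [179.8, -0.2, 0.2]
force: [-0.2, -0.1, -1.8]
gripper_width: 21.9
gripper_force: 40.0
t 70.8 pos [ 472.6 -302.3   79.3] F [-0.2 -0.1 -1.8] w 21.9 q [-34.  24. 103.  -0.  53.  56.]
target [ 470.  -300.    36.4] shift now-axes [-2.8 -2.5 42.8] shift target-axes [-2.6 -2.3 42.9] rot [ 0.2 -0.2  0.2]
```

```bash
python3 drive.py '[{"sz":20},{"sz":16},{},{},{}]'
python3 drive.py '[{"sz":3},{"sz":1},{},{}]'
python3 drive.py '[{"sz":1.5},{},{},{}]'
```

```text
time_s: 71.3
ee_pos: [472.3, -302.1, 42.9]
ee_rot: [179.8, -0.2, 0.2]
force: [-0.5, -0.8, -2.2]
gripper_width: 21.7
gripper_force: 40.0
time_s: 71.7
ee_pos: [471.0, -301.3, 37.1]
ee_rot: [180.0, -0.0, 0.2]
force: [-0.1, -0.1, -1.7]
gripper_width: 21.3
gripper_force: 40.0
time_s: 72.1
ee_pos: [471.3, -301.5, 36.4]
ee_rot: [179.9, -0.0, 0.2]
force: [-1.2, 1.6, 4.7]
gripper_width: 21.4
gripper_force: 40.0
```

Contact with the bench. I release, retreat straight up, and check with all cameras.

```bash
python3 drive.py '[{},{},{},{},{},{}]' 80 20
python3 drive.py '[{"sz":-30},{"sz":-45},{"sz":-45},{"sz":-45},{"sx":-45,"sz":-20},{"sx":-45,"sz":-20},{},{}]'
python3 - <<'E'
from h import *
f=env.grab_frame('scene');cv2.imwrite('pics/s9.png',f)
cv2.imwrite('pics/s9c.png',cv2.resize(f[125:325,190:390],(600,600),interpolation=2))
from h import *
E
```

```text
time_s: 72.7
ee_pos: [471.0, -301.3, 35.4]
ee_rot: [180.0, 0.0, 0.2]
force: [-0.0, -0.4, 1.3]
gripper_width: 66.4
gripper_force: 0.0
time_s: 73.5
ee_pos: [380.6, -301.7, 241.4]
ee_rot: [179.9, -0.1, 0.1]
force: [0.4, -0.2, -0.0]
gripper_width: 80.1
gripper_force: 0.0
```

View pics/s9c.png

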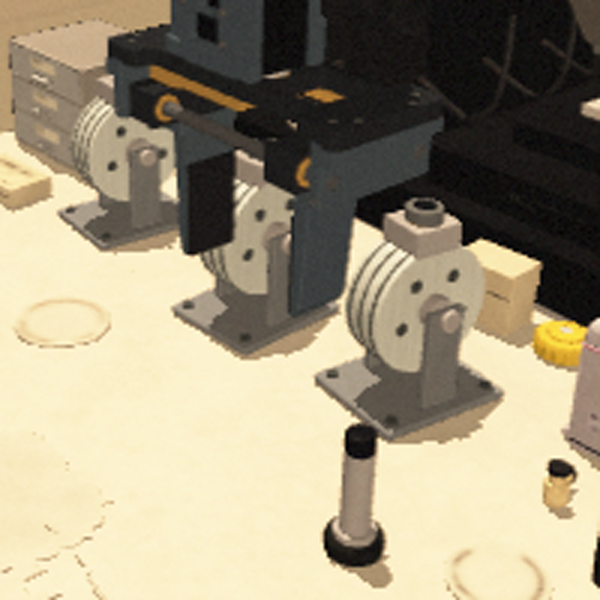

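The crop shows the pusher standing upright, the cap seated flat in wheel2's port, and wheel1 partly hidden by the gripper. I check the wheel angles numerically, with a wrist shot from over wheel1.

```bash
python3 - <<'E'
from ang import *
f=lambda x,y:(190+x/3,125+y/3)
for w,l in {'2':[(417,287),(454,275),(402,330)],'1':[(259,215),(249,255)],'0':[(119,131),(112,168)]}.items(): print(w,[ang(w,*f(*p),-20)[0] for p in l])
E
python3 drive.py '[{"sx":30,"sy":-46,"sz":-15},{"sx":30,"sy":-46,"sz":-15},{"sx":30,"sy":-46,"sz":-15},{"sx":30,"sy":-46,"sz":-15},{"sx":30,"sy":-46,"sz":-15},{"sx":10,"sy":-46},{},{}]'
python3 shot.py e1; python3 port.py e1 628.7 -24.9 166; python3 port.py e1 643.7 -196 166
python3 - <<'E'
from h import *
import json
f=env.grab_frame('scene');a=cv2.imread('pics/c4.png');cv2.imwrite('pics/s10.png',f)
# dark hole blobs near expected positions (port angle 0): report angle error per wheel
from ang import ang,S
g=cv2.cvtColor(f,cv2.COLOR_BGR2GRAY);cm=env.camera_model('scene')
for w,((x,y),yaw) in S.items():
    r=np.radians(yaw);ex=np.array([np.cos(r),np.sin(r),0]);ey=np.array([-np.sin(r),np.cos(r),0])
    for h in(-36,36,-108):
        t=np.radians(h);P=np.array([x,y,85])-20*ey+32*(np.sin(t)*ex+np.cos(t)*np.array([0,0,1]));u,v=map(int,np.round(proj(cm,P)))
        W=np.clip(130-g[v-5:v+6,u-5:u+6].astype(float),0,None)
        if W.sum()>50:
            yy,xx=np.mgrid[v-5:v+6,u-5:u+6];print(w,h,round(float(ang(w,(W*xx).sum()/W.sum(),(W*yy).sum()/W.sum(),-20)[0]-h),1))
s=env.state();print(s['time_s'],s['ee_pos'].round())
E
```

```text
2 [np.float64(-36.2), np.float64(33.8), np.float64(-104.9)]
1 [np.float64(-35.6), np.float64(-103.1)]
0 [np.float64(-39.2), np.float64(-108.4)]
time_s: 74.35
ee_pos: [522.5, -51.7, 304.8]
ee_rot: [180.0, 0.1, 0.4]
force: [-0.3, -0.4, 0.3]
gripper_width: 79.8
gripper_force: 0.0
74.35 [522.5 -51.7 304.8] [1.8e+02 1.0e-01 4.0e-01] [-0.3 -0.4  0.3]
90 [ 18  18 248] [220.6  67.2] [632.8 -24.7 166. ]
120 [ 18  20 283] [220.6  67.1] [632.9 -24.7 166. ]
120 [25 17 52] [228.1  80.2] [621.2 -31.7 166. ]
120 [ 50  13 161] [232.   95.2] [607.3 -35.5 166. ]
90 [ 19  20 287] [400.8  55.1] [ 644.7 -195.6  166. ]
90 [15 24 74] [385.3  63.8] [ 636.9 -181.8  166. ]
120 [ 4 24 56] [372.1  55.8] [ 644.  -168.4  166. ]
120 [ 21  30 134] [386.6  62.4] [ 638.1 -182.9  166. ]
120 [ 19  21 324] [400.9  55. ] [ 644.8 -195.7  166. ]
120 [33  6 87] [385.4  82.9] [ 619.7 -183.8  166. ]
0 -36 -1.4
0 36 -8.1
0 -108 -2.4
1 -36 1.6
1 36 -6.3
1 -108 9.4
2 -36 -0.8
2 36 -6.6
2 -108 6.9
74.45 [522. -53. 305.]
```

```bash
python3 -c "
from workcell import env
print(env.job_done())"
```

```text
the job is handed in; nothing more can be done
None
```

I handed the job in and got no verdict back: in my last checks all three ports were within about 4° of upright, the two caps I found were pressed fully home with the pusher (wheels 1 and 2; I saw no third), and the pusher stood upright on the bench.

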